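# Set out the egg-boiling corner

### The arm

A 6-joint arm with a two-finger parallel gripper is mounted at the origin on the work surface. World frame = base frame: x ahead of the robot, y to its left, z up, the work surface at z = 0. Lengths are in m, angles in degrees, forces in N, time in s.
With the tool pointing down it reaches from about 0.4 to 0.925 m from the base axis. Payload 12.5 kg.
Tool frame: the origin (TCP) lies midway between the tips of the shut fingers; the grasp point (between the pads) lies 19 mm behind it; z points along the fingers, y is the direction in which the jaws open and shut (so a half turn about z gives the same grasp; the last joint's range is limited). The gripper opens to 95 mm and grips with 3 to 60 N. Pads are 20 mm wide; open, the fingers measure 119 mm over their backs; the gripper's body (75 mm by 180 mm) begins 59 mm behind the grasp point.
Start: joints at [62.934, 28.126, 89.318, -0, 62.55, -6.05], TCP at [0.224, 0.583, 0.215] pointing down, gripper open.
Joint ranges: [-177.58, 177.58], [-47.91, 125.51], [2.72, 160], [-65.01, 245.01], [3.68, 167.84], [-153.87, 153.87]. Speed limits (degrees/s): [127.2, 127.2, 159.86, 180, 180, 180].

### API

Orientations are given as [roll, pitch, yaw] about the fixed x, y, z axes, in that order (R = Rz(yaw) Ry(pitch) Rx(roll)).
In Python, from station import r gives the robot as it stands.
- The arm moves only by the shell command python3 -m handwheel 'ROWS' [FORCE]. ROWS is JSON, a list that holds one entry, the list of rows, each a list of 7 numbers: the closure, from 0 (fully open) to 1 (shut), then the shift along the tool's x, y, z in mm, then the turn, a rotation vector about the tool's x, y, z in rad. In form: [[[hand, x, y, z, rx, ry, rz], ...]]. A call has 1 to 20 rows; each row is the pose to reach, as a shift and turn from the pose measured when the call began, along the tool's axes at that moment; what a row does not reach only later rows make up. A row lasts 1/10 s, in which the tool goes at most 50 mm and 8.59 degrees, less where a joint would pass 70% of its speed; a pose out of reach is approached as far as the arm can. A call with a gripper value outside its range is refused whole. The fingers move at their own pace and stop on an object; FORCE is the grip in N (left out, the last holds). Time passes only in rows, so rows that repeat a pose let the fingers close. It gives the time, the measured TCP pose, the force and the opening at its end, in the units of the state.
- r.sense(): the state, without advancing time (a new reading comes with each control period).
- r.get_image(name): name is "side" or "top" or "wrist"; returns a dict with "pixels" (384x512x3 uint8, blue, green, red), "vertical_fov" (degrees; the focal length in pixels is half the picture's height over the tangent of half this angle, whatever the lens; pixels are square), "cx", "cy" (the principal point, pixels), "dist_coeffs" ([k1, k2, p1, p2, k3] as OpenCV has them; the pictures are not rectified), "extrinsics" (4x4, takes a point from world to camera coordinates); the wrist camera has in their place "mount" (4x4, takes a point from camera to tool coordinates, whose origin is the TCP and whose axes are the flange's). Camera axes: x right, y up, looking along -z (the intrinsics and any distortion apply to the point x, -y, -z); pixel columns grow to the right and rows downward; lengths in m; the calibration is good to about 2 mm. A picture is of the moment at which its call begins: read the wrist's pose just before it. There is no depth.
- r.finish_job(): hands the job in, once; it reports no verdict.
The state is a dict: "clock": time; "qpos": joint angles; "qd": joint speeds; "joint_torque": joint torques, N m; "tcp_pos": TCP position; "eef_rot": TCP orientation; "force": force on the tool from outside, world axes, zero at the start; "wrist_torque": the same for the moment, N m; "opening": finger opening in m.
Only numpy, scipy, OpenCV 4.12 (cv2) and the standard library are available. Lean on these libraries where they do the work, as an engineer would, in place of code of your own. Each camera call takes 0.05 s, during which the arm holds its last target.

### The job

Get the egg corner ready: seat the egg rack flat in the top of the egg cooker, put the lid on the ceramic bowl, and stand the tall spice jar on the counter halfway between the cooker and the bowl, in line with them. Then stand the short wide jar on the counter straight in front of the tall one, on the robot's side, with about 3 cm clear between the two. Leave the two middle-sized jars standing on the turntable and the egg in its cup where it is.

Things in the scene. Friction and masses are not known exactly. Their poses are not given: they have to be found in the camera images.
- cooker: Pastel blue egg cooker without its dome, fixed: a round body 150 mm across and 70 mm tall, with a flat-floored round recess in its top, 134 mm across and 20 mm deep (floor 50 mm above the counter). Origin: centre of its underside, z up; its small white dial faces -x. The bowl stands exactly 280 mm away along its +y or its -y axis; -x points towards the robot's side
- bowl: White ceramic bowl, fixed, open, 120 mm across the rim (110 mm inside) and 60 mm tall. Origin: centre of its underside, z up
- turntable: Round white plastic turntable, its foot fixed; the disc, 210 mm across, turns freely by hand about its centre, top face 30 mm above the counter. Four jars stand on it, about 68 mm from its centre and a quarter turn apart. Origin: centre of its underside, z up
- rack: Egg rack insert, loose, 110 g: aluminium disc 114 mm across, 6 mm thick, with six round egg seats (their rims reach 9 mm up) and an upright stem in the middle with a black grip, 20 mm across, from 42 to 66 mm above the underside. Origin: centre of the underside, z up. It starts lying flat on the counter
- lid: Lid of the bowl, loose, 220 g, white ceramic: disc 128 mm across from 8 to 15 mm above its underside; below it a tapered plug, 84 mm wide at the bottom and 96 mm at the top, that drops into the bowl's mouth; on top a round knob 26 mm across from 20 to 42 mm above the underside. Origin: centre of the plug's underside, z up. It starts lying plug down on the counter; seated on the bowl, its origin is 52 mm above the bowl's
- tall_jar: Tall spice jar, loose, 130 g: slim amber glass with a paper band and black twist cap, 36 mm across, 110 mm tall. Origin: centre of the underside, z up. Starts upright on the turntable
- short_jar: Short wide spice jar, loose, 130 g: amber glass with a paper band and black twist cap, 54 mm across, 50 mm tall. Origin: centre of the underside, z up. Starts upright on the turntable
- mid_jar_a: Middle-sized spice jar, loose: same make, 44 mm across, 75 mm tall, stays on the turntable. Origin: centre of the underside, z up
- mid_jar_b: Second middle-sized spice jar, identical to the other, stays on the turntable. Origin: centre of the underside, z up
- egg_cup: Wooden egg cup with an egg in it, one loose piece, 50 mm across and 72 mm tall with the egg, standing on the counter; to be left alone. Origin: centre of the underside, z up
Not all that is in view belongs to the job. Leave any blue or turquoise look-alike of the short_jar alone.

How it is judged (in metres and radians):
At the end, for the whole second after the job is handed in: Rack flat in the recess (14 mm); lid level on the bowl (10 mm); tall jar upright on the counter, halfway and in line (15 mm each way); short jar upright on the robot's side of it, 60 to 90 mm between centres, within 30 mm of mid-row sideways; all at rest (horizontal distance between rack and cooker below 0.014 m and z of rack in the frame of cooker between 0.045 and 0.056 m and angle between each of rack, lid's own z axis and vertical below 0.08 rad and horizontal distance between lid and bowl below 0.01 m and z of lid in the frame of bowl between 0.047 and 0.057 m and height (world z) of each of tall_jar, short_jar below 0.008 m and angle between each of tall_jar, short_jar's own z axis and vertical below 0.1 rad and x of tall_jar in the frame of cooker between -0.015 and 0.015 m and horizontal distance between tall_jar and cooker below 0.155 m and horizontal distance between tall_jar and bowl below 0.155 m and horizontal distance between short_jar and tall_jar between 0.06 and 0.09 m and x of short_jar in the frame of cooker below -0.04 m and (y of short_jar in the frame of cooker between 0.11 and 0.17 m or y of short_jar in the frame of cooker between -0.17 and -0.11 m) and linear speed of each of rack, lid, tall_jar, short_jar below 0.01 m/s); the robot touches nothing.
It fails at once if a middle-sized jar is knocked over or leaves the turntable (angle between mid_jar_a's own z axis and vertical above 0.5 rad or height (world z) of mid_jar_a below 0.015 m or horizontal distance between mid_jar_a and turntable above 0.11 m).
It fails at once if a middle-sized jar is knocked over or leaves the turntable (angle between mid_jar_b's own z axis and vertical above 0.5 rad or height (world z) of mid_jar_b below 0.015 m or horizontal distance between mid_jar_b and turntable above 0.11 m).
It fails at once if the egg cup is tipped or shifted by more than 30 mm (angle between egg_cup's own z axis and vertical above 0.5 rad or distance of egg_cup from where it was at the start of the episode above 0.03 m).
It also fails if it takes over 120 s, if anything falls off the work surface, if the arm or the gripper's body presses on something with over 40 N, if the wrist force passes 120 N, or if a joint passes its speed limit or range.

## Working session

There is one attempt and no reset: what is moved stays moved. The work goes in short steps, Python scripts to look and compute and a shell command to move; the robot and the scene stay as the last step left them, time stands still between calls to the robot, and variables do not carry over. Pictures are saved under pics/ and viewed, and the job is handed in when it is done.

```bash
mkdir -p pics; ls
python3 - <<'E'
from station import r
import cv2
print(r.sense())
for n in("side","top","wrist"):
    d=r.get_image(n); cv2.imwrite(f"pics/{n}0.png",d["pixels"])
    print(n,{k:v for k,v in d.items() if k!="pixels"})
E
```

```text
pics
{'clock': 0.0, 'qpos': array([ 6.29330044e+01,  2.81634375e+01,  8.93517739e+01,  2.22746668e-03,
        6.25508068e+01, -6.05119148e+00]), 'qd': array([ 0.04057742,  0.08709211, -0.04732918, -0.05379451, -0.04179635,
       -0.04254341]), 'joint_torque': array([ 1.43709497e-05, -6.12646794e+01, -2.58168536e+01,  6.93400414e-02,
        4.82434581e-02, -7.61114802e-05]), 'tcp_pos': array([0.22399754, 0.58319763, 0.21405955]), 'eef_rot': array([-1.79934558e+02, -8.92394457e-03,  1.58983163e+02]), 'force': array([0.78169335, 0.3049897 , 0.69155866]), 'wrist_torque': array([-0.00381801,  0.00653367,  0.0098573 ]), 'opening': 0.09498647429700363}
side {'vertical_fov': 53.44811891502021, 'cx': 251.81990683320086, 'cy': 188.14411241542456, 'dist_coeffs': array([-0.0543119,  0.       ,  0.       ,  0.       ,  0.       ]), 'extrinsics': array([[-0.9940845 , -0.10742638, -0.01598678,  0.47373366],
       [ 0.07528519, -0.78766142,  0.61149131, -0.04106774],
       [-0.07828247,  0.60667047,  0.79108963, -1.02638136],
       [ 0.        ,  0.        ,  0.        ,  1.        ]])}
top {'
[... 268 characters left out ...]
9, -0.07908897,  0.21430051, -0.46612656],
       [-0.21327831,  0.02125301,  0.97676029, -1.37251375],
       [ 0.        ,  0.        ,  0.        ,  1.        ]])}
wrist {'vertical_fov': 69.94852942892885, 'cx': 257.33777411900735, 'cy': 190.19352252635073, 'dist_coeffs': array([-0.04976508,  0.        ,  0.        ,  0.        ,  0.        ]), 'mount': array([[-5.53880292e-04,  9.62508081e-01,  2.71252443e-01,
         7.50382233e-02],
       [ 9.99999298e-01,  2.48864012e-04,  1.15886986e-03,
         4.82722035e-04],
       [ 1.04791663e-03,  2.71252895e-01, -9.62507542e-01,
        -1.69809043e-01],
       [ 0.00000000e+00,  0.00000000e+00,  0.00000000e+00,
         1.00000000e+00]])}
```

View pics/side0.png

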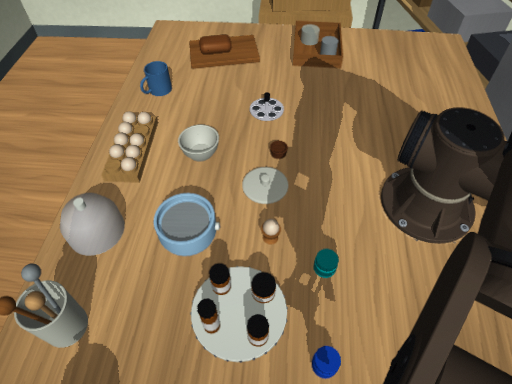

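View pics/top0.png

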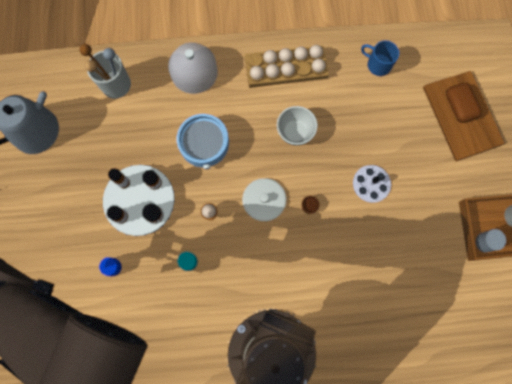

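View pics/wrist0.png

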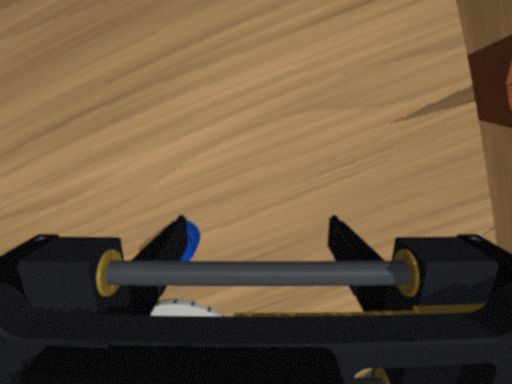

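```bash
cat > h.py <<'E'
import numpy as np, cv2
from station import r
from scipy.spatial.transform import Rotation as Rn
def cam(n):
    s=r.sense(); d=r.get_image(n); h=d["pixels"].shape[0]
    f=h/2/np.tan(np.radians(d["vertical_fov"]/2))
    K=np.array([[f,0,d["cx"]],[0,f,d["cy"]],[0,0,1]])
    if n=="wrist":
        T=np.eye(4);T[:3,:3]=Rn.from_euler("xyz",s["eef_rot"],degrees=True).as_matrix();T[:3,3]=s["tcp_pos"]
        E=np.linalg.inv(T@np.array(d["mount"]))
    else: E=np.array(d["extrinsics"])
    E=np.diag([1,-1,-1,1])@E
    return dict(img=d["pixels"].copy(),K=K,D=np.array(d["dist_coeffs"]),E=E,s=s)
def px(c,u,v,z):
    p=cv2.undistortPoints(np.array([[[u,v]]],float),c["K"],c["D"])[0,0]
    R,t=c["E"][:3,:3],c["E"][:3,3]; o=-R.T@t; d=R.T@np.array([p[0],p[1],1.])
    return o+d*(z-o[2])/d[2]
def proj(c,P):
    P=np.atleast_2d(np.array(P,float))
    return cv2.projectPoints(P,cv2.Rodrigues(c["E"][:3,:3])[0],c["E"][:3,3],c["K"],c["D"])[0][:,0]
def circ(c,x,y,z,rad,col,im=None,k=1,off=(0,0)):
    a=np.linspace(0,2*np.pi,60); q=proj(c,np.c_[x+rad*np.cos(a),y+rad*np.sin(a),0*a+z])
    im=c["img"] if im is None else im
    cv2.polylines(im,[np.int32(np.round(((q-np.array(off))*k)*16))],True,col,1,cv2.LINE_AA,4)
def crop(c,x0,y0,x1,y1,k,fn):
    cv2.imwrite(fn,cv2.resize(c["img"][y0:y1,x0:x1],None,fx=k,fy=k,interpolation=cv2.INTER_CUBIC))
E
python3 - <<'E'
from h import *
c=cam("top"); crop(c,90,95,410,285,2.5,"pics/t1.png")
c=cam("side"); crop(c,150,200,350,360,4,"pics/s1.png")
E
```

```text
(no output)
```

View pics/t1.png

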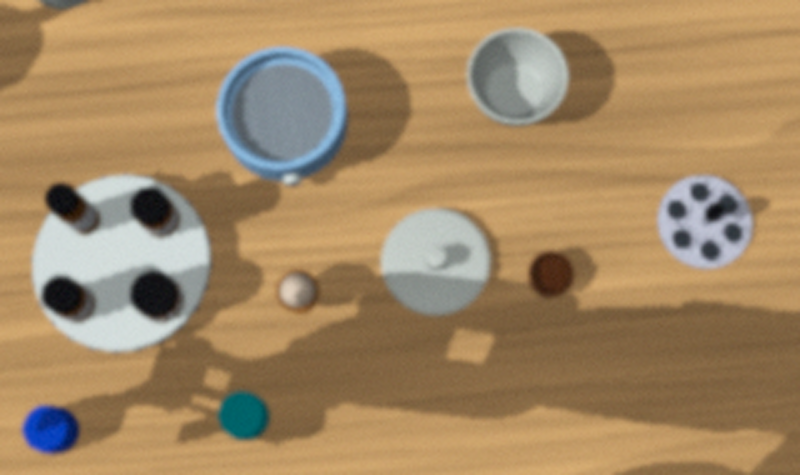

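View pics/s1.png

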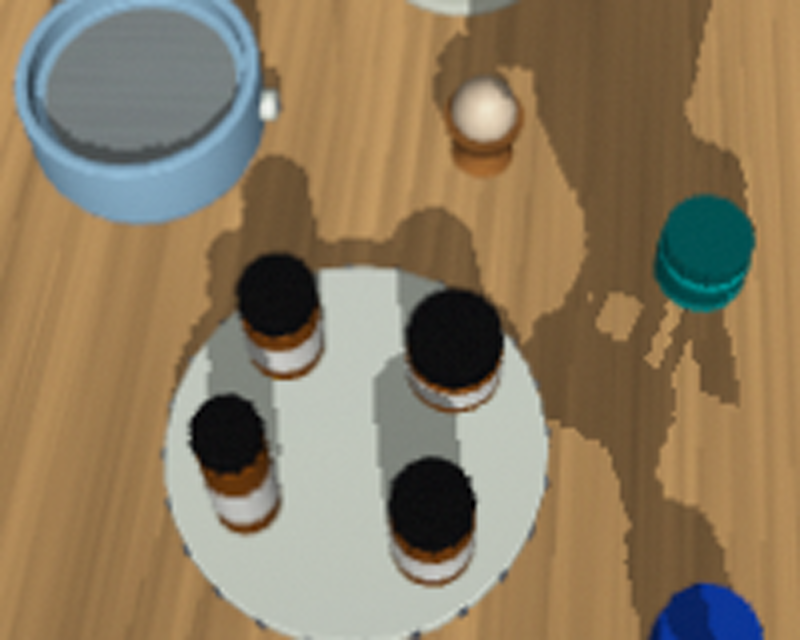

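```bash
cat > obj.py <<'E'
from h import *
O={"cooker":(.07,.075),"bowl":(.06,.06),"lid":(.015,.064),"rack":(.006,.057),"turn":(.03,.105),"tall":(.14,.018),"short":(.08,.027),"ma":(.105,.022),"mb":(.105,.022),"egg":(.05,.025)}
E
python3 - <<'E'
from obj import *
T={"cooker":(282,112),"bowl":(518,77),"lid":(436,261),"rack":(705,222),"turn":(122,263),"tall":(65,200),"short":(155,294),"ma":(153,207),"mb":(65,296),"egg":(298,290)}
S={"tall":(228,434),"short":(455,340),"ma":(278,295),"mb":(432,502)}
c=cam("top"); s=cam("side")
W={}
for k,(X,Y) in T.items():
    W[k]=px(c,90+X/2.5,95+Y/2.5,O[k][0])
    print(k,W[k].round(3), (px(s,150+S[k][0]/4,200+S[k][1]/4,O[k][0]).round(3) if k in S else ""))
for cc,(x0,y0,x1,y1,k),fn in((c,(90,95,410,285,2.5),"pics/t2.png"),(s,(150,80,350,360,2.1),"pics/s2.png")):
    im=cv2.resize(cc["img"][y0:y1,x0:x1],None,fx=k,fy=k,interpolation=cv2.INTER_CUBIC)
    for n,w in W.items(): circ(cc,w[0],w[1],O[n][0],O[n][1],(0,0,255),im,k,(x0,y0))
    cv2.imwrite(fn,im)
E
```

```text
cooker [0.62  0.147 0.07 ] 
bowl [ 0.644 -0.131  0.06 ] 
lid [ 0.44  -0.018  0.015] 
rack [ 0.463 -0.343  0.006] 
turn [0.465 0.348 0.03 ] 
tall [0.516 0.383 0.14 ] [0.517 0.395 0.14 ]
short [0.416 0.3   0.08 ] [0.416 0.311 0.08 ]
ma [0.509 0.294 0.105] [0.51  0.306 0.105]
mb [0.417 0.395 0.105] [0.419 0.406 0.105]
egg [0.413 0.142 0.05 ]
```

View pics/t2.png

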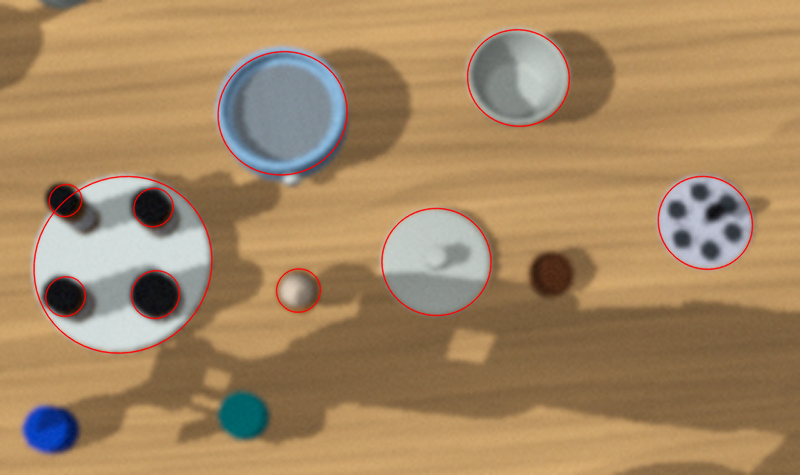

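View pics/s2.png

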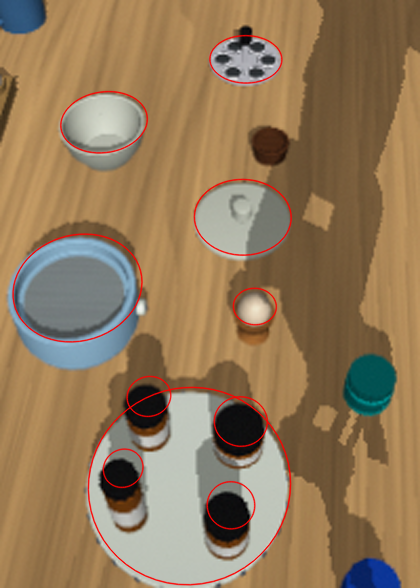

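Candidates for the short jar (top view pixels): black-cap wide jar (152,212), mid jars (151,178) and (116,213), blue look-alike (110,267), turquoise (188,261), brown cup (310,204). By the description it is the widest and lowest black-capped one, at (152,212). The tall jar is (116,175), the slimmest and longest in the side view. The two fixed cameras disagree by about 12 mm, so I'll get closer wrist views.

```bash
cat >> h.py <<'E'
def go(x,y,z,yaw):
    s=r.sense(); R0=Rn.from_euler("xyz",s["eef_rot"],degrees=True)
    R1=Rn.from_euler("xyz",[180,0,yaw],degrees=True)
    d=R0.inv().apply(np.array([x,y,z])-s["tcp_pos"])*1000
    w=(R0.inv()*R1).as_rotvec()
    n=max(np.linalg.norm(d)/50,np.degrees(np.linalg.norm(w))/8.59)
    print("shift",d.round(1),"rot",w.round(3),"rows>=%.1f"%n,"t=%.1f"%s["clock"])
E
python3 -c "
from h import *
go(.45,.05,.40,100)"
```

```text
shift [-402.2 -416.9 -185.4] rot [-0.     0.     1.029] rows>=12.2 t=0.3
```

```bash
python3 -m handwheel '[[[0,-402,-417,-185,0,0,1.029],[0,-402,-417,-185,0,0,1.029],[0,-402,-417,-185,0,0,1.029],[0,-402,-417,-185,0,0,1.029],[0,-402,-417,-185,0,0,1.029],[0,-402,-417,-185,0,0,1.029],[0,-402,-417,-185,0,0,1.029],[0,-402,-417,-185,0,0,1.029],[0,-402,-417,-185,0,0,1.029],[0,-402,-417,-185,0,0,1.029],[0,-402,-417,-185,0,0,1.029],[0,-402,-417,-185,0,0,1.029],[0,-402,-417,-185,0,0,1.029],[0,-402,-417,-185,0,0,1.029],[0,-402,-417,-185,0,0,1.029]]]' 30
python3 - <<'E'
from h import *
c=cam("wrist"); cv2.imwrite("pics/w1.png",c["img"]); go(.50,-.45,.35,90)
E
```

```text
clock: 1.85
tcp_pos: [0.4493, 0.0507, 0.3992]
eef_rot: [-180.0, -0.0, 100.0]
force: [-0.7, 0.5, 0.5]
opening: 0.0951
shift [-502.2  -37.7   49.1] rot [-0.001 -0.     0.176] rows>=10.1 t=1.9
```

View pics/w1.png

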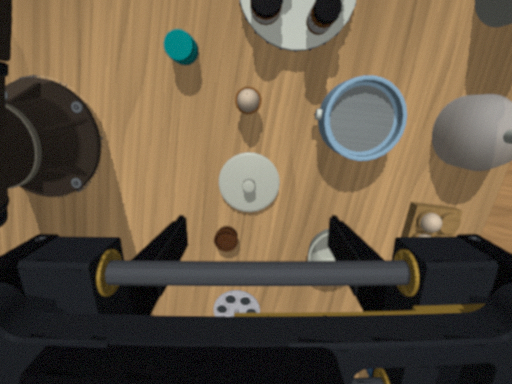

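Run:
```python
from obj import *
c=cam("wrist")
W={"cooker":(363,117),"lid":(249,182.5),"egg":(247.5,99)}
q={n:px(c,*p,O[n][0]) for n,p in W.items()}
k=2.2;x0,y0,x1,y1=150,0,512,270
im=cv2.resize(c["img"][y0:y1,x0:x1],None,fx=k,fy=k,interpolation=cv2.INTER_CUBIC)
q["turn"]=np.array([.465,.348,.03]);q["bowl"]=np.array([.644,-.131,.06])
for n,w in q.items(): print(n,w.round(4)); circ(c,w[0],w[1],O[n][0],O[n][1],(0,0,255),im,k,(x0,y0))
print(px(c,319,116,.035))
cv2.imwrite("pics/w2.png",im)
```

```text
cooker [0.6224 0.153  0.07  ]
lid [ 0.444  -0.0147  0.015 ]
egg [0.415  0.1471 0.05  ]
turn [0.465 0.348 0.03 ]
bowl [ 0.644 -0.131  0.06 ]
[0.55226959 0.1412711  0.035     ]
```

View pics/w2.png

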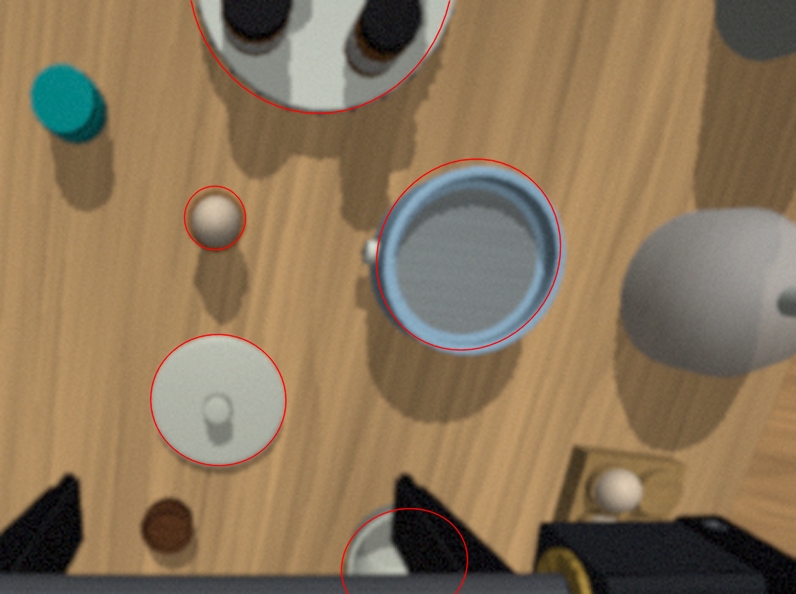

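```bash
python3 -m handwheel '[[[0,-502,-38,49,0,0,0.176],[0,-502,-38,49,0,0,0.176],[0,-502,-38,49,0,0,0.176],[0,-502,-38,49,0,0,0.176],[0,-502,-38,49,0,0,0.176],[0,-502,-38,49,0,0,0.176],[0,-502,-38,49,0,0,0.176],[0,-502,-38,49,0,0,0.176],[0,-502,-38,49,0,0,0.176],[0,-502,-38,49,0,0,0.176],[0,-502,-38,49,0,0,0.176],[0,-502,-38,49,0,0,0.176],[0,-502,-38,49,0,0,0.176],[0,-502,-38,49,0,0,0.176]]]'
python3 - <<'E'
from h import *
c=cam("wrist"); cv2.imwrite("pics/w3.png",c["img"])
E
```

```text
clock: 3.35
tcp_pos: [0.5006, -0.4479, 0.351]
eef_rot: [-180.0, 0.0, 90.2]
force: [-0.2, -0.5, 1.1]
opening: 0.095
```

View pics/w3.png

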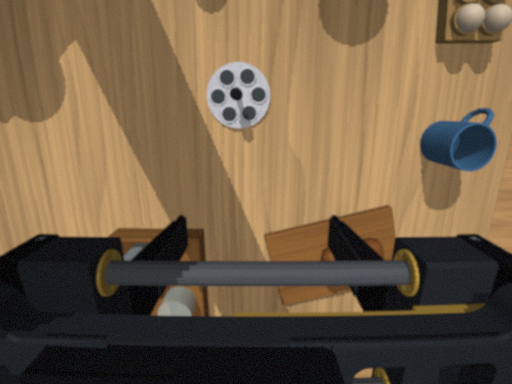

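Run:
```python
from obj import *
c=cam("wrist")
q={"rack":px(c,238.5,96,.006)}
print(q, px(c,236,93.5,.066))
k=4;x0,y0,x1,y1=160,20,320,160
im=cv2.resize(c["img"][y0:y1,x0:x1],None,fx=k,fy=k,interpolation=cv2.INTER_CUBIC)
for n,w in q.items(): circ(c,w[0],w[1],O[n][0],O[n][1],(0,0,255),im,k,(x0,y0)); circ(c,w[0],w[1],.066,.01,(0,255,0),im,k,(x0,y0))
cv2.imwrite("pics/w4.png",im)
```

```text
{'rack': array([ 0.4678472 , -0.34267826,  0.006     ])} [ 0.46793165 -0.3422575   0.066     ]
```

View pics/w4.png

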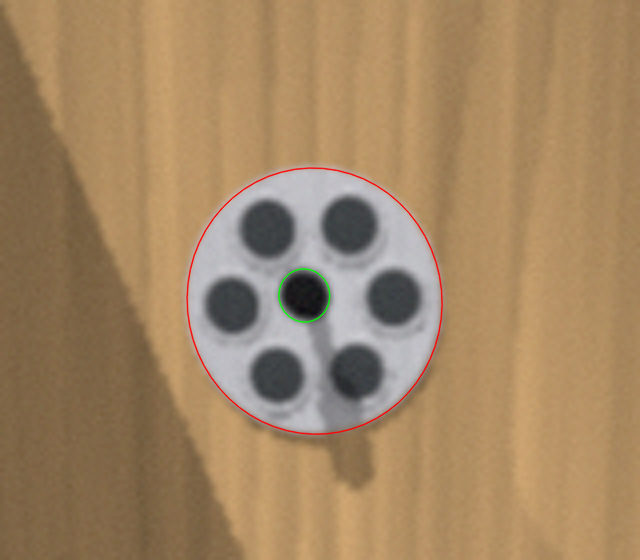

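```bash
python3 -c "
from h import *
go(.468,-.3425,.15,90);go(.468,-.3425,.037,90)"
```

```text
shift [106.  -32.2 201. ] rot [-0.     0.001  0.002] rows>=4.6 t=3.5
shift [106.1 -32.2 314. ] rot [-0.     0.001  0.002] rows>=6.7 t=3.5
```

```bash
python3 -m handwheel '[[[0,106,-32,201,0,0,0.002],[0,106,-32,201,0,0,0.002],[0,106,-32,201,0,0,0.002],[0,106,-32,201,0,0,0.002],[0,106,-32,201,0,0,0.002],[0,106,-32,201,0,0,0.002],[0,106,-32,201,0,0,0.002],[0,106,-32,240,0,0,0.002],[0,106,-32,270,0,0,0.002],[0,106,-32,300,0,0,0.002],[0,106,-32,314,0,0,0.002],[0,106,-32,314,0,0,0.002],[0,106,-32,314,0,0,0.002]]]' 25
python3 - <<'E'
from h import *
go(.468,-.3425,.037,90)
c=cam("wrist"); cv2.imwrite("pics/w5.png",c["img"])
E
```

```text
clock: 4.75
tcp_pos: [0.469, -0.3435, 0.0385]
eef_rot: [179.9, 0.1, 90.0]
force: [0.1, -0.9, -0.1]
opening: 0.0952
shift [ 1.  -1.   1.5] rot [0.002 0.002 0.   ] rows>=0.0 t=4.8
```

View pics/w5.png

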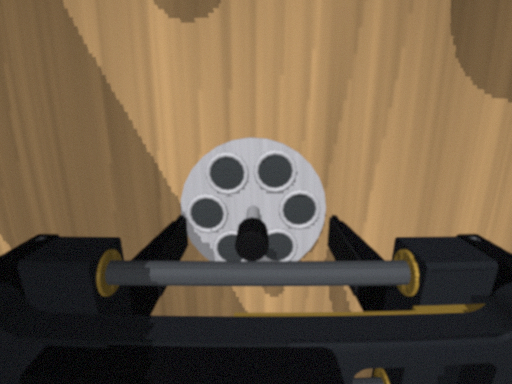

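The grip (252,240) lies between the fingertips (185,220) and (332,220). I'll close and lift.

```bash
python3 -m handwheel '[[[1,0,0,0,0,0,0],[1,0,0,0,0,0,0],[1,0,0,0,0,0,0],[1,0,0,0,0,0,0],[1,0,0,0,0,0,0],[1,0,0,0,0,0,0],[1,0,0,0,0,0,0],[1,0,0,0,0,0,0],[1,0,0,-20,0,0,0],[1,0,0,-50,0,0,0],[1,0,0,-90,0,0,0],[1,0,0,-140,0,0,0],[1,0,0,-190,0,0,0],[1,0,0,-190,0,0,0],[1,0,0,-190,0,0,0]]]' 25
python3 - <<'E'
from h import *
go(.55,-.0,.228,90)
c=cam("wrist"); cv2.imwrite("pics/w6.png",c["img"])
E
```

```text
clock: 6.3
tcp_pos: [0.4687, -0.343, 0.2295]
eef_rot: [179.8, 0.2, 90.0]
force: [0.1, 1.1, -1.1]
opening: 0.0004
shift [343.   81.3   0.4] rot [0.003 0.004 0.   ] rows>=7.1 t=6.3
```

View pics/w6.png

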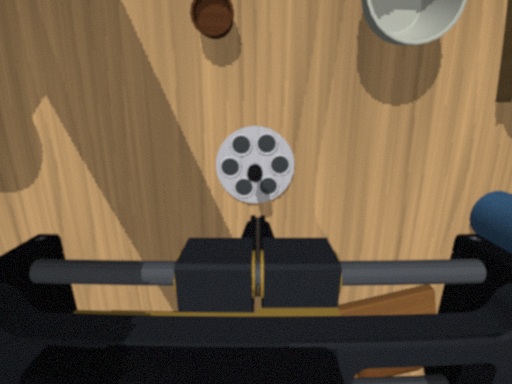

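The gripper shut on nothing and the rack stayed down. I'll see how far off it was.

Run:
```python
from h import *
c=cam("wrist"); s=c["s"]
print("tcp px",proj(c,s["tcp_pos"]), s["tcp_pos"], s["opening"])
print("grip",px(c,255,173,.066),"rack",px(c,255.5,165,.006))
k=5;x0,y0,x1,y1=200,110,310,290
im=cv2.resize(c["img"][y0:y1,x0:x1],None,fx=k/1.5,fy=k/1.5,interpolation=cv2.INTER_CUBIC);k/=1.5
p=px(c,255.5,165,.006)
circ(c,p[0],p[1],.006,.057,(0,0,255),im,k,(x0,y0));circ(c,p[0],p[1],.066,.01,(0,255,0),im,k,(x0,y0))
t=s["tcp_pos"];circ(c,t[0],t[1],t[2],.003,(0,255,255),im,k,(x0,y0))
cv2.imwrite("pics/w7.png",im)
```

```text
tcp px [[255.22117514 230.83984375]] [ 0.46830662 -0.34269437  0.22806498] 0.0004437500685861962
grip [ 0.46695241 -0.33844568  0.066     ] rack [ 0.46722028 -0.33973746  0.006     ]
```

View pics/w7.png

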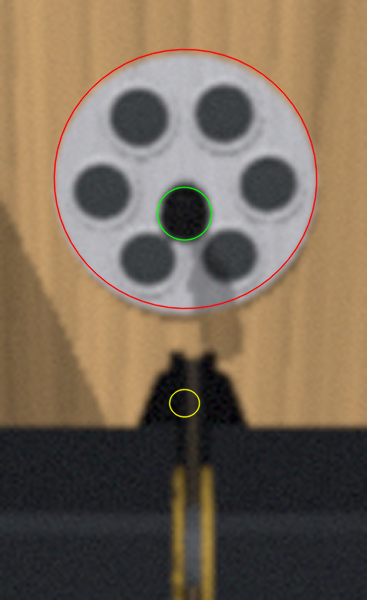

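Run:
```python
from h import *
c=cam("wrist"); 
d=r.get_image("wrist")
T=np.eye(4);T[:3,:3]=Rn.from_euler("xyz",[179.9,.1,90],degrees=True).as_matrix();T[:3,3]=[.469,-.3435,.0385]
c["E"]=np.diag([1,-1,-1,1])@np.linalg.inv(T@np.array(d["mount"]))
im0=cv2.imread("pics/w5.png");k=4;x0,y0,x1,y1=170,130,340,265
im=cv2.resize(im0[y0:y1,x0:x1],None,fx=k,fy=k,interpolation=cv2.INTER_CUBIC)
x,y=.468,-.3425
for yy,col in((-.3425,(0,0,255)),(-.339,(0,255,0))):
  for z,ra in((.006,.057),(.066,.01),(.042,.01)): circ(c,x,yy,z,ra,col,im,k,(x0,y0))
circ(c,.469,-.3435,.0385,.002,(0,255,255),im,k,(x0,y0))
cv2.imwrite("pics/w8.png",im)
```

```text
(no output)
```

View pics/w8.png

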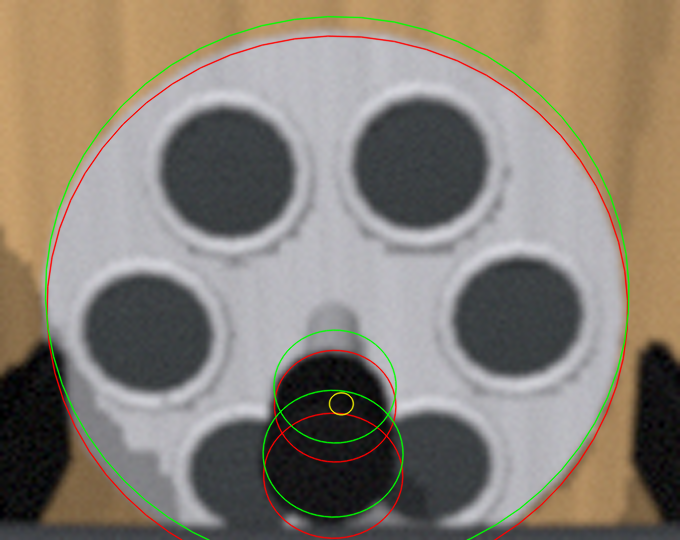

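The alignment was correct, since the overlays match the stem at the pads. Most likely the lift began before the slow fingers had closed. I'll retry and check the opening before lifting.

```bash
python3 -m handwheel '[[[0,0,0,0,0,0,0],[0,0,0,0,0,0,0],[0,0,0,0,0,0,0],[0,0,0,0,0,0,0],[0,0,0,0,0,0,0]]]' 25
python3 -m handwheel '[[[0.5,0,0,0,0,0,0],[0.5,0,0,0,0,0,0],[0.5,0,0,0,0,0,0],[0.5,0,0,0,0,0,0],[0.5,0,0,0,0,0,0]]]' 25
python3 - <<'E'
from obj import *
c=cam("wrist"); cv2.imwrite("pics/w9.png",c["img"])
p=px(c,255.5,166,.006); print(p)
k=4;x0,y0,x1,y1=180,100,330,240
im=cv2.resize(c["img"][y0:y1,x0:x1],None,fx=k,fy=k,interpolation=cv2.INTER_CUBIC)
circ(c,p[0],p[1],.006,.057,(0,0,255),im,k,(x0,y0));circ(c,p[0],p[1],.066,.01,(0,255,0),im,k,(x0,y0))
cv2.imwrite("pics/w9.png",im)
go(p[0],p[1],.037,90)
E
```

```text
clock: 7.0
tcp_pos: [0.4683, -0.3427, 0.2271]
eef_rot: [-180.0, 0.0, 90.0]
force: [0.1, -0.7, -1.1]
opening: 0.035
clock: 7.5
tcp_pos: [0.4682, -0.3427, 0.2271]
eef_rot: [-180.0, 0.0, 90.0]
force: [0.0, 0.0, -0.1]
opening: 0.0475
[ 0.46684052 -0.34070994  0.006     ]
shift [  2.1  -1.4 190.1] rot [-0.     0.001  0.   ] rows>=3.8 t=7.5
```

View pics/w9.png

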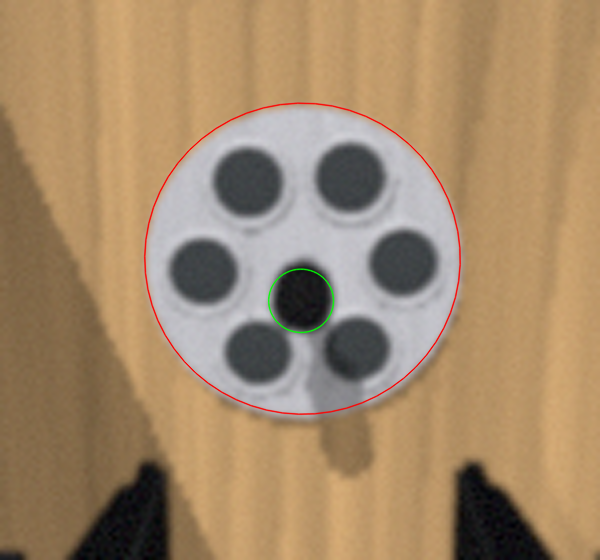

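Finger speed is about 70 mm/s, so that was the cause. I'll go down half open and close longer.

```bash
python3 -m handwheel '[[[0.5,2,-1,50,0,0,0],[0.5,2,-1,100,0,0,0],[0.5,2,-1,140,0,0,0],[0.5,2,-1,170,0,0,0],[0.5,2,-1,188,0,0,0],[0.5,2,-1,188,0,0,0],[0.5,2,-1,188,0,0,0],[1,2,-1,188,0,0,0],[1,2,-1,188,0,0,0],[1,2,-1,188,0,0,0],[1,2,-1,188,0,0,0],[1,2,-1,188,0,0,0],[1,2,-1,188,0,0,0],[1,2,-1,188,0,0,0],[1,2,-1,188,0,0,0]]]' 25
```

```text
clock: 9.05
tcp_pos: [0.4673, -0.3409, 0.0396]
eef_rot: [180.0, 0.1, 90.0]
force: [-1.4, 2.0, 6.2]
opening: 0.0196
```

```bash
python3 -m handwheel '[[[1,0,0,-20,0,0,0],[1,0,0,-60,0,0,0],[1,0,0,-110,0,0,0],[1,0,0,-160,0,0,0],[1,0,0,-200,0,0,0],[1,0,0,-220,0,0,0],[1,0,0,-220,0,0,0]]]' 25
python3 -c "
from h import *
go(.60,-.02,.26,90)"
```

```text
clock: 9.75
tcp_pos: [0.4678, -0.3411, 0.2624]
eef_rot: [179.8, 0.3, 90.0]
force: [-0.0, -0.6, -2.3]
opening: 0.0193
shift [321.1 132.2   1.6] rot [0.004 0.004 0.   ] rows>=6.9 t=9.8
```

```bash
python3 -m handwheel '[[[1,40,16,0,0,0,0],[1,80,33,0,0,0,0],[1,120,49,0,0,0,0],[1,160,66,0,0,0,0],[1,200,82,0,0,0,0],[1,240,99,0,0,0,0],[1,280,115,0,0,0,0],[1,321,132,0,0,0,0],[1,321,132,0,0,0,0],[1,321,132,0,0,0,0],[1,321,132,0,0,0,0]]]' 25
python3 - <<'E'
from obj import *
c=cam("wrist"); cv2.imwrite("pics/w10.png",c["img"])
E
```

```text
clock: 10.85
tcp_pos: [0.5993, -0.0208, 0.2605]
eef_rot: [179.9, 0.3, 90.0]
force: [0.2, -0.5, -1.9]
opening: 0.0197
```

View pics/w10.png

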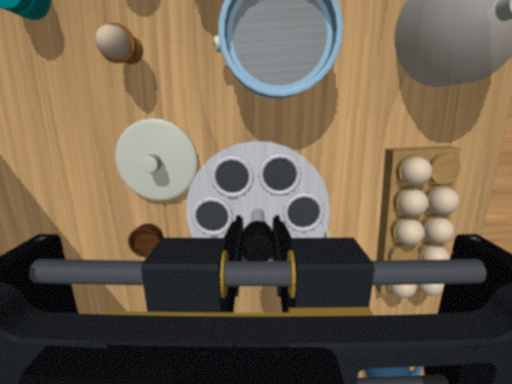

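Run:
```python
from obj import *
c=cam("wrist")
hsv=cv2.cvtColor(c["img"],cv2.COLOR_BGR2HSV)
m=cv2.inRange(hsv,(95,60,60),(115,255,255)); m[110:]=0; m[:,:210]=0; m[:,350:]=0
k=5;x0,y0,x1,y1=205,0,355,105
im=cv2.resize(c["img"][y0:y1,x0:x1],None,fx=k,fy=k,interpolation=cv2.INTER_CUBIC)
p=np.array([.621,.150])
for rad,z,col in((.075,.07,(0,0,255)),(.067,.07,(0,255,0)),(.075,0,(255,0,255)),(.067,.05,(0,255,255))): circ(c,p[0],p[1],z,rad,col,im,k,(x0,y0))
cv2.imwrite("pics/w11.png",im)
print(px(c,218,43,.035),px(c,152,160,.015))
```

```text
[0.54970891 0.1439548  0.035     ] [ 0.43938155 -0.01485037  0.015     ]
```

View pics/w11.png

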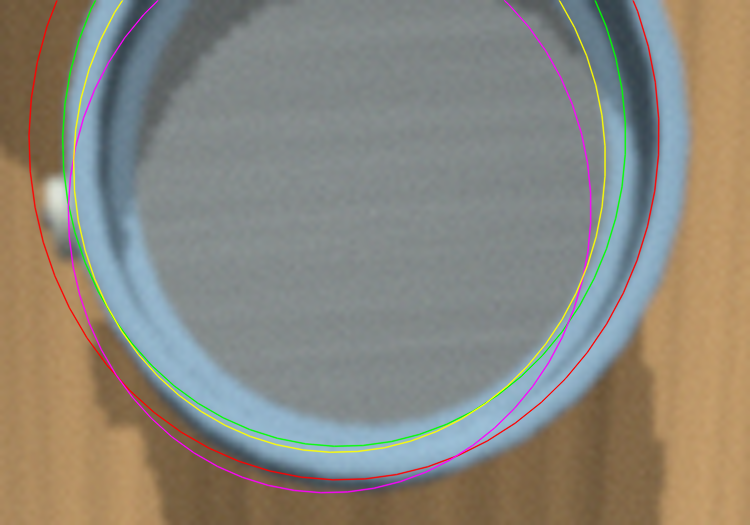

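Run:
```python
from obj import *
for i in range(3):
    s=r.sense(); print(s["tcp_pos"].round(4),s["eef_rot"].round(2),s["qpos"].round(2))
c=cam("wrist")
k=4;x0,y0,x1,y1=115,0,355,210
im=cv2.resize(c["img"][y0:y1,x0:x1],None,fx=3,fy=k-1,interpolation=cv2.INTER_CUBIC);k=3
p=np.array([.628,.149])
for rad,z,col in((.075,.07,(0,0,255)),(.067,.07,(0,255,0)),(.075,0,(255,0,255)),(.067,.05,(0,255,255))): circ(c,p[0],p[1],z,rad,col,im,k,(x0,y0))
circ(c,.440,-.0145,.015,.064,(0,0,255),im,k,(x0,y0)); circ(c,.440,-.0145,.042,.013,(0,0,255),im,k,(x0,y0))
cv2.imwrite("pics/w12.png",im)
```

```text
[ 0.5994 -0.0212  0.2611] [179.81   0.25  89.93] [-8.24 23.56 89.66 -0.24 66.56 -8.07]
[ 0.5994 -0.0212  0.2611] [179.81   0.25  89.93] [-8.24 23.56 89.66 -0.24 66.56 -8.07]
[ 0.5994 -0.0212  0.2611] [179.81   0.25  89.93] [-8.24 23.56 89.66 -0.24 66.56 -8.07]
```

View pics/w12.png

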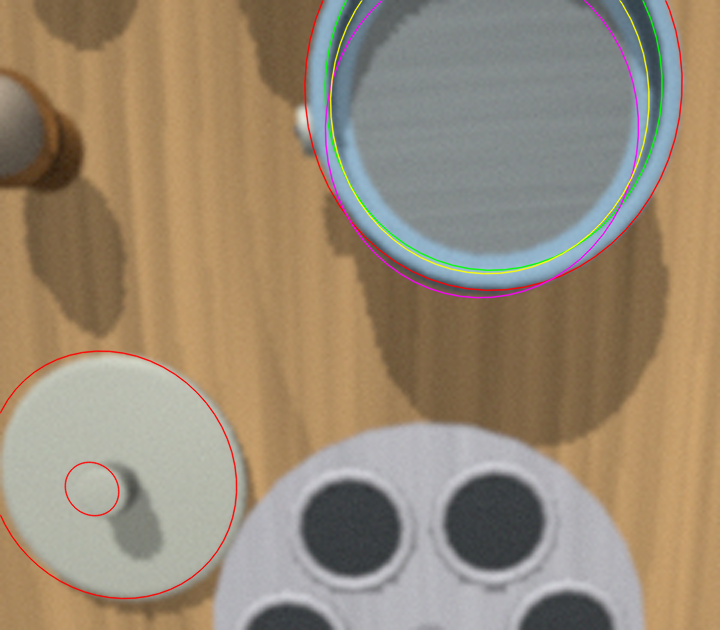

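```bash
python3 -c "
from h import *
go(.627,.149,.26,90);go(.627,.149,.13,90)"
```

```text
shift [170.3  27.2   0.7] rot [ 0.004  0.004 -0.001] rows>=3.4 t=11.0
shift [170.9  26.8 130.7] rot [ 0.004  0.004 -0.001] rows>=4.3 t=11.0
```

```bash
python3 -m handwheel '[[[1,35,5,0,0.004,0.004,0],[1,70,11,0,0.004,0.004,0],[1,105,16,0,0.004,0.004,0],[1,140,22,0,0.004,0.004,0],[1,171,27,0,0.004,0.004,0],[1,171,27,30,0.004,0.004,0],[1,171,27,70,0.004,0.004,0],[1,171,27,110,0.004,0.004,0],[1,171,27,131,0.004,0.004,0],[1,171,27,131,0.004,0.004,0],[1,171,27,131,0.004,0.004,0]]]' 25
python3 - <<'E'
from obj import *
c=cam("wrist"); cv2.imwrite("pics/w13.png",c["img"]); go(.627,.149,.13,90)
c=cam("side"); crop(c,120,160,320,310,4,"pics/s3.png")
E
```

```text
clock: 12.1
tcp_pos: [0.6277, 0.1485, 0.1304]
eef_rot: [180.0, 0.0, 89.9]
force: [0.0, 0.3, -0.6]
opening: 0.0198
shift [ 0.3 -1.   1.1] rot [ 0.002  0.    -0.002] rows>=0.0 t=12.2
```

View pics/w13.png

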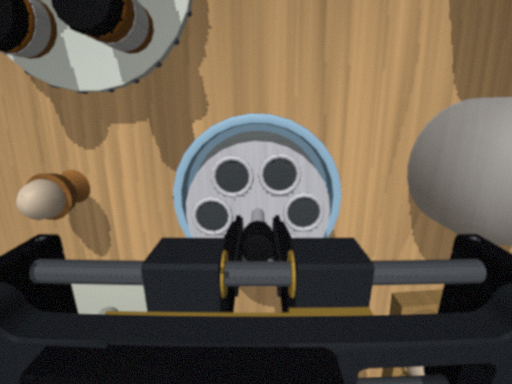

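View pics/s3.png

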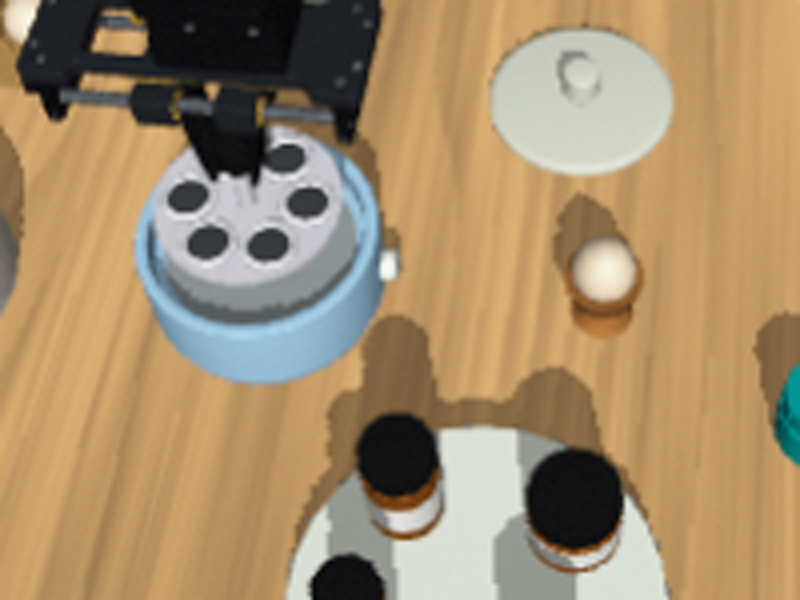

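Run:
```python
from obj import *
c=cam("wrist")
k=3.5;x0,y0,x1,y1=150,100,365,240
im=cv2.resize(c["img"][y0:y1,x0:x1],None,fx=k,fy=k,interpolation=cv2.INTER_CUBIC)
circ(c,.627,.149,.07,.075,(0,0,255),im,k,(x0,y0));circ(c,.627,.149,.07,.067,(0,255,0),im,k,(x0,y0))
circ(c,.627,.149,.095,.057,(0,255,255),im,k,(x0,y0))
cv2.imwrite("pics/w14.png",im)
```

```text
(no output)
```

View pics/w14.png

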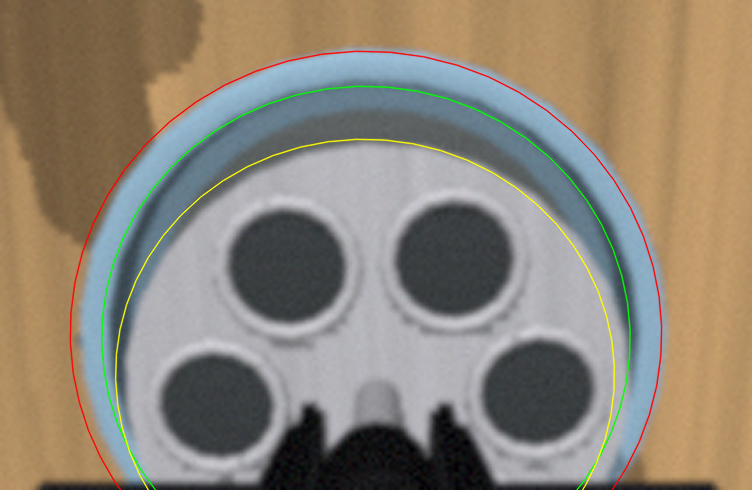

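Rack and rim are concentric within about 2 mm. I'll lower it.

```bash
python3 -m handwheel '[[[1,0,0,12,0,0,0],[1,0,0,24,0,0,0],[1,0,0,32,0,0,0],[1,0,0,37,0,0,0],[1,0,0,40,0,0,0],[1,0,0,40,0,0,0],[1,0,0,40,0,0,0]]]' 25
python3 -c "
from h import *
go(.627,.149,.09,90)"
```

```text
clock: 12.95
tcp_pos: [0.6282, 0.149, 0.0916]
eef_rot: [179.9, 0.0, 89.9]
force: [-0.3, 1.0, -1.7]
opening: 0.0195
shift [-0.  -1.2  1.6] rot [ 0.003  0.    -0.002] rows>=0.0 t=12.9
```

```bash
python3 -m handwheel '[[[1,0,0,2,0,0,0],[1,0,0,3,0,0,0],[1,0,0,3,0,0,0],[1,0,0,3,0,0,0]]]' 25
python3 -m handwheel '[[[0.5,0,0,0,0,0,0],[0.5,0,0,0,0,0,0],[0.5,0,0,0,0,0,0],[0.5,0,0,0,0,0,0],[0.5,0,0,0,0,0,0],[0.5,0,0,0,0,0,0],[0.5,0,0,-20,0,0,0],[0.5,0,0,-60,0,0,0],[0.5,0,0,-110,0,0,0],[0.5,0,0,-160,0,0,0],[0.5,0,0,-160,0,0,0],[0.5,0,0,-160,0,0,0]]]' 25
python3 - <<'E'
from obj import *
c=cam("wrist"); crop(c,100,60,400,240,2.6,"pics/w15.png"); go(.443,-.0145,.13,90)
c=cam("side"); crop(c,120,160,320,310,4,"pics/s4.png")
E
```

```text
clock: 13.35
tcp_pos: [0.6287, 0.1491, 0.0896]
eef_rot: [179.8, -0.0, 89.9]
force: [0.1, 1.1, 5.5]
opening: 0.0193
clock: 14.55
tcp_pos: [0.6281, 0.1491, 0.2506]
eef_rot: [179.6, -0.0, 89.9]
force: [-0.9, 0.4, -0.4]
opening: 0.0475
shift [-163.8 -184.8  118.4] rot [ 0.004 -0.    -0.002] rows>=5.5 t=14.6
```

View pics/w15.png

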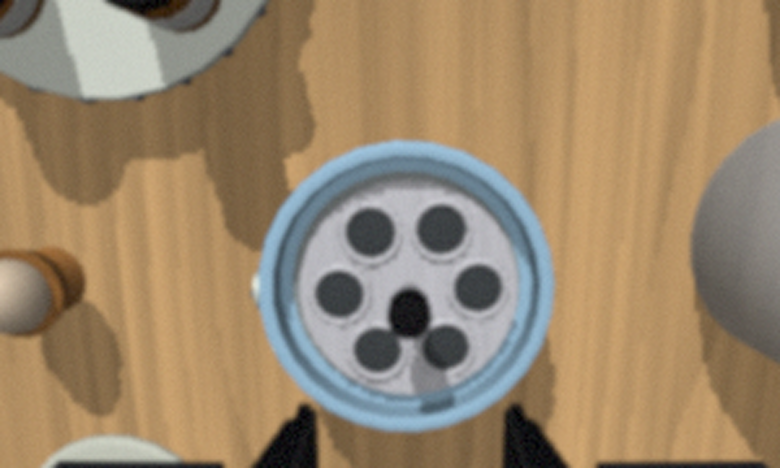

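View pics/s4.png

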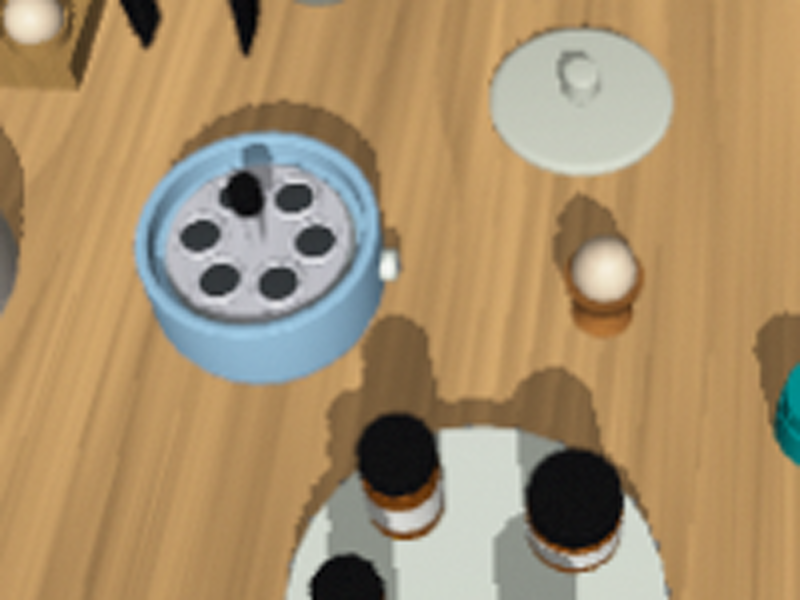

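Run:
```python
from obj import *
c=cam("wrist")
p=px(c,256.2,170,.07); print(p, px(c,198.5,170.4,.035))
k=4;x0,y0,x1,y1=180,100,330,240
im=cv2.resize(c["img"][y0:y1,x0:x1],None,fx=k,fy=k,interpolation=cv2.INTER_CUBIC)
for q,col in ((p,(0,0,255)),((.628,.149),(0,255,0))): circ(c,q[0],q[1],.07,.075,col,im,k,(x0,y0))
cv2.imwrite("pics/w16.png",im)
go(.443,-.0145,.25,90)
go(.443,-.0145,.03,90)
go(.58,-.19,.30,90)
```

```text
[0.62777054 0.15397356 0.07      ] [0.54544451 0.14649972 0.035     ]
shift [-163.8 -184.2   -2.3] rot [ 0.002  0.    -0.002] rows>=4.9 t=14.7
shift [-163.8 -184.6  217.7] rot [ 0.002  0.    -0.002] rows>=6.6 t=14.7
shift [-339.1  -46.8  -52. ] rot [ 0.002  0.    -0.002] rows>=6.9 t=14.7
```

View pics/w16.png

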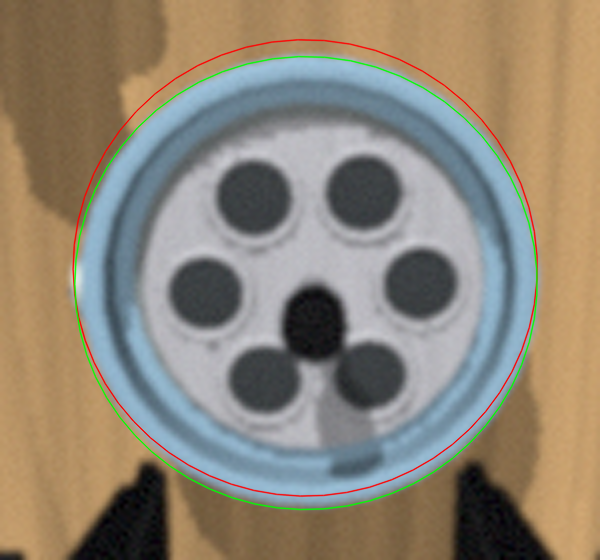

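```bash
python3 -m handwheel '[[[0.5,-40,-7,-10,0,0,0],[0.5,-85,-14,-20,0,0,0],[0.5,-130,-21,-30,0,0,0],[0.5,-175,-28,-40,0,0,0],[0.5,-220,-36,-50,0,0,0],[0.5,-265,-42,-52,0,0,0],[0.5,-310,-47,-52,0,0,0],[0.5,-320,-47,-52,0,0,0],[0.5,-320,-47,-52,0,0,0],[0.5,-320,-47,-52,0,0,0]]]' 25
python3 - <<'E'
from obj import *
c=cam("wrist"); cv2.imwrite("pics/w17.png",c["img"])
k=2.2;x0,y0,x1,y1=60,0,420,240
im=cv2.resize(c["img"][y0:y1,x0:x1],None,fx=k,fy=k,interpolation=cv2.INTER_CUBIC)
for q,z,rr in (((.650,-.130),.06,.06),((.443,-.0145),.015,.064),((.443,-.0145),.042,.013)): circ(c,q[0],q[1],z,rr,(0,0,255),im,k,(x0,y0))
cv2.imwrite("pics/w18.png",im)
E
```

```text
clock: 15.7
tcp_pos: [0.5799, -0.17, 0.2991]
eef_rot: [180.0, -0.0, 89.9]
force: [-0.2, 0.3, 0.3]
opening: 0.0474
```

View pics/w18.png

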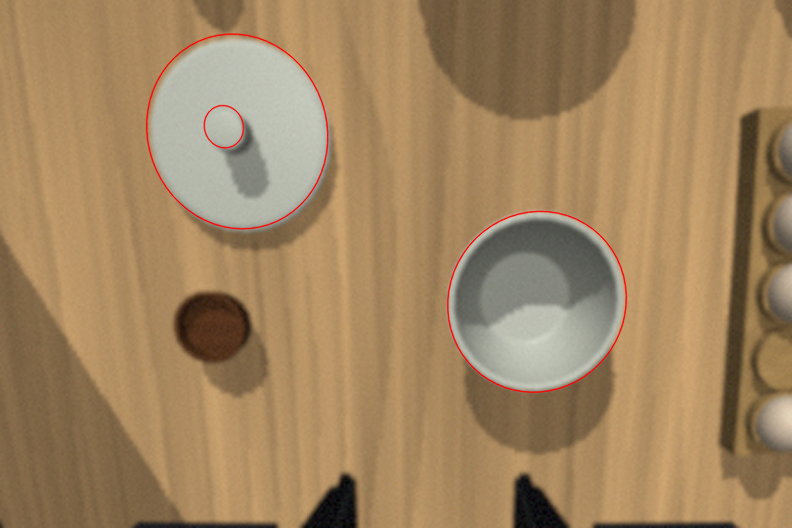

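```bash
python3 -c "
from h import *
go(.443,-.015,.09,90);go(.443,-.015,.018,90)"
```

```text
shift [ 154.4 -137.2  209.3] rot [ 0.001 -0.001 -0.001] rows>=5.9 t=15.8
shift [ 154.4 -137.3  281.3] rot [ 0.001 -0.001 -0.001] rows>=7.0 t=15.8
```

```bash
python3 -m handwheel '[[[0.5,40,-35,50,0,0,0],[0.5,80,-70,80,0,0,0],[0.5,120,-105,110,0,0,0],[0.5,154,-137,150,0,0,0],[0.5,154,-137,190,0,0,0],[0.5,154,-137,220,0,0,0],[0.5,154,-137,245,0,0,0],[0.5,154,-137,245,0,0,0],[0.5,154,-137,245,0,0,0]]]' 25
python3 - <<'E'
from obj import *
c=cam("wrist"); cv2.imwrite("pics/w19.png",c["img"])
go(.443,-.015,.018,90)
E
```

```text
clock: 16.65
tcp_pos: [0.4436, -0.0147, 0.0548]
eef_rot: [-180.0, -0.0, 90.0]
force: [0.9, 0.6, 0.4]
opening: 0.0477
shift [ 0.  -1.3 37.6] rot [ 0.002 -0.     0.   ] rows>=0.8 t=16.7
```

View pics/w19.png

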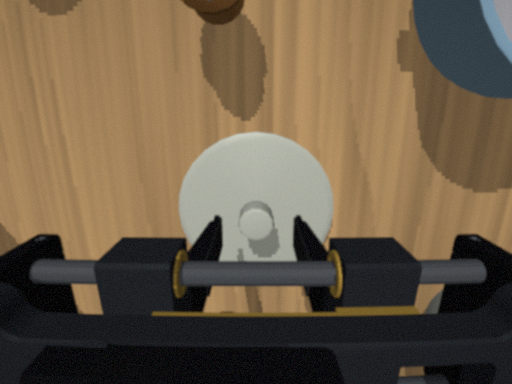

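The knob (256,222) is centred between the tips at (217,222) and (297,222). I'll lower and close.

```bash
python3 -m handwheel '[[[0.5,0,-1,15,0,0,0],[0.5,0,-1,28,0,0,0],[0.5,0,-1,36,0,0,0],[0.5,0,-1,36,0,0,0],[1,0,-1,36,0,0,0],[1,0,-1,36,0,0,0],[1,0,-1,36,0,0,0],[1,0,-1,36,0,0,0],[1,0,-1,36,0,0,0],[1,0,-1,36,0,0,0],[1,0,-1,36,0,0,0],[1,0,-1,36,0,0,0]]]' 40
python3 -c "
from h import *
s=r.sense();print(s['force'],s['tcp_pos'])
go(.443,-.015,.018,90)"
```

```text
clock: 17.9
tcp_pos: [0.4434, -0.0151, 0.0201]
eef_rot: [179.9, -0.0, 90.0]
force: [-0.9, -0.7, 7.5]
opening: 0.0249
[-0.85621538 -0.72099893  7.46242425] [ 0.44335292 -0.01506796  0.02007772]
shift [ 0.1 -0.4  2.1] rot [ 0.003 -0.     0.   ] rows>=0.0 t=17.9
```

```bash
python3 -m handwheel '[[[1,0,0,-15,0,0,0],[1,0,0,-45,0,0,0],[1,0,0,-80,0,0,0],[1,0,0,-120,0,0,0],[1,0,0,-145,0,0,0],[1,0,0,-150,0,0,0],[1,0,0,-150,0,0,0]]]' 40
python3 -c "
from h import *
go(.650,-.130,.17,90);go(.65,-.13,.12,90)"
```

```text
clock: 18.6
tcp_pos: [0.443, -0.0151, 0.1703]
eef_rot: [179.8, -0.0, 90.0]
force: [0.8, -0.6, -2.3]
opening: 0.025
shift [-115.  207.    1.] rot [ 0.004 -0.     0.   ] rows>=4.7 t=18.6
shift [-115.   206.8   51. ] rot [ 0.004 -0.     0.   ] rows>=4.8 t=18.6
```

```bash
python3 -m handwheel '[[[1,-15,27,0,0.004,0,0],[1,-35,63,0,0.004,0,0],[1,-55,99,0,0.004,0,0],[1,-75,135,0,0.004,0,0],[1,-95,171,0,0.004,0,0],[1,-115,207,0,0.004,0,0],[1,-115,207,0,0.004,0,0],[1,-115,207,30,0.004,0,0],[1,-115,207,50,0.004,0,0],[1,-115,207,50,0.004,0,0],[1,-115,207,50,0.004,0,0]]]' 40
python3 - <<'E'
from obj import *
go(.65,-.13,.072,90)
c=cam("wrist"); k=3.5;x0,y0,x1,y1=150,90,365,240
im=cv2.resize(c["img"][y0:y1,x0:x1],None,fx=k,fy=k,interpolation=cv2.INTER_CUBIC)
t=c["s"]["tcp_pos"]
circ(c,.65,-.13,.06,.06,(0,0,255),im,k,(x0,y0));circ(c,t[0],t[1],t[2]-.0051,.064,(0,255,0),im,k,(x0,y0))
cv2.imwrite("pics/w20.png",im)
c=cam("side"); crop(c,120,70,320,220,4,"pics/s5.png")
E
```

```text
clock: 19.7
tcp_pos: [0.6497, -0.1298, 0.1201]
eef_rot: [-179.9, -0.0, 90.0]
force: [0.5, -0.0, -1.2]
opening: 0.0252
shift [-0.3  0.4 48.1] rot [-0.002 -0.001  0.   ] rows>=1.0 t=19.7
```

View pics/w20.png

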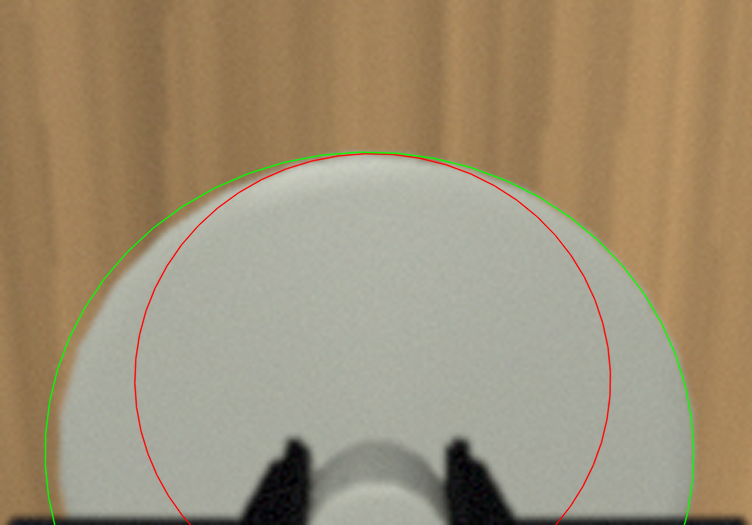

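View pics/s5.png

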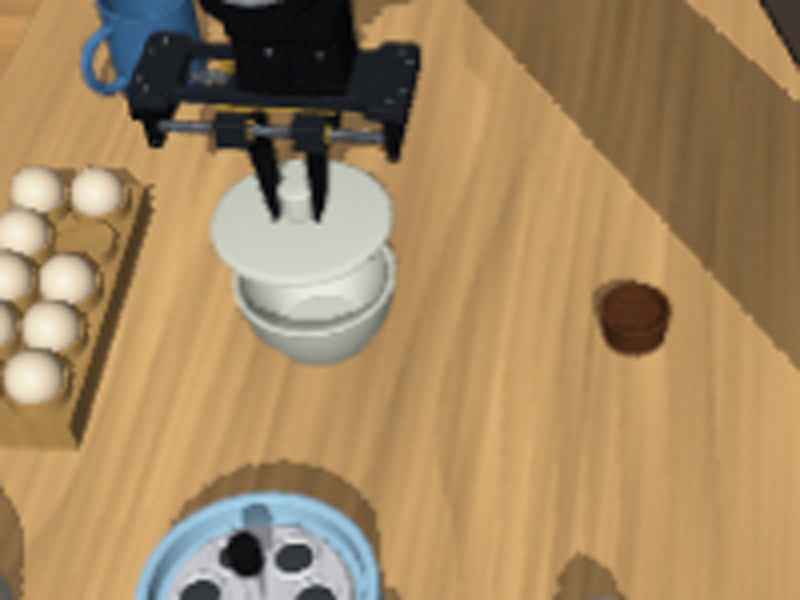

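```bash
python3 -m handwheel '[[[1,0,0,12,0,0,0],[1,0,0,24,0,0,0],[1,0,0,34,0,0,0],[1,0,0,41,0,0,0],[1,0,0,45,0,0,0],[1,0,0,47,0,0,0],[1,0,0,47,0,0,0],[1,0,0,47,0,0,0]]]' 40
```

```text
clock: 20.6
tcp_pos: [0.6506, -0.1301, 0.075]
eef_rot: [179.9, 0.0, 90.0]
force: [-0.6, -0.4, -2.1]
opening: 0.0254
```

```bash
python3 -m handwheel '[[[1,0,0,2,0,0,0],[1,0,0,4,0,0,0],[1,0,0,4,0,0,0],[1,0,0,4,0,0,0]]]' 40
```

```text
clock: 21.0
tcp_pos: [0.6509, -0.1301, 0.0721]
eef_rot: [179.9, 0.0, 90.0]
force: [-2.5, 0.0, 6.8]
opening: 0.0251
```

```bash
python3 -m handwheel '[[[0.5,0,0,0,0,0,0],[0.5,0,0,0,0,0,0],[0.5,0,0,0,0,0,0],[0.5,0,0,0,0,0,0],[0.5,0,0,0,0,0,0],[0.5,0,0,-15,0,0,0],[0.5,0,0,-50,0,0,0],[0.5,0,0,-100,0,0,0],[0.5,0,0,-150,0,0,0],[0.5,0,0,-180,0,0,0],[0.5,0,0,-180,0,0,0],[0.5,0,0,-180,0,0,0]]]' 25
python3 - <<'E'
from obj import *
c=cam("wrist"); k=3.5;x0,y0,x1,y1=150,90,365,240
im=cv2.resize(c["img"][y0:y1,x0:x1],None,fx=k,fy=k,interpolation=cv2.INTER_CUBIC)
circ(c,.65,-.13,.067,.064,(0,0,255),im,k,(x0,y0));circ(c,.65,-.13,.094,.013,(0,255,0),im,k,(x0,y0))
cv2.imwrite("pics/w21.png",im)
c=cam("side"); crop(c,120,70,320,220,4,"pics/s6.png")
go(.465,.33,.35,90)
E
```

```text
clock: 22.2
tcp_pos: [0.6503, -0.13, 0.2532]
eef_rot: [179.8, 0.1, 90.0]
force: [0.4, 0.4, -0.8]
opening: 0.0475
shift [ 459.9 -184.7  -99. ] rot [0. 0. 0.] rows>=10.1 t=22.3
```

View pics/w21.png

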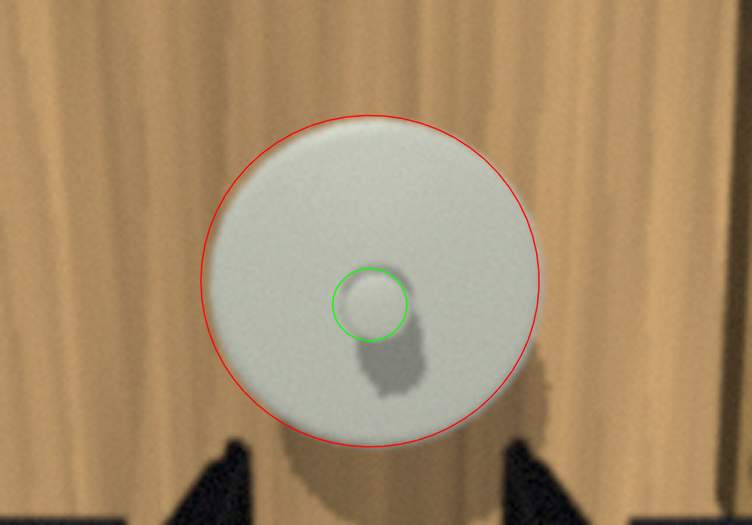

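View pics/s6.png

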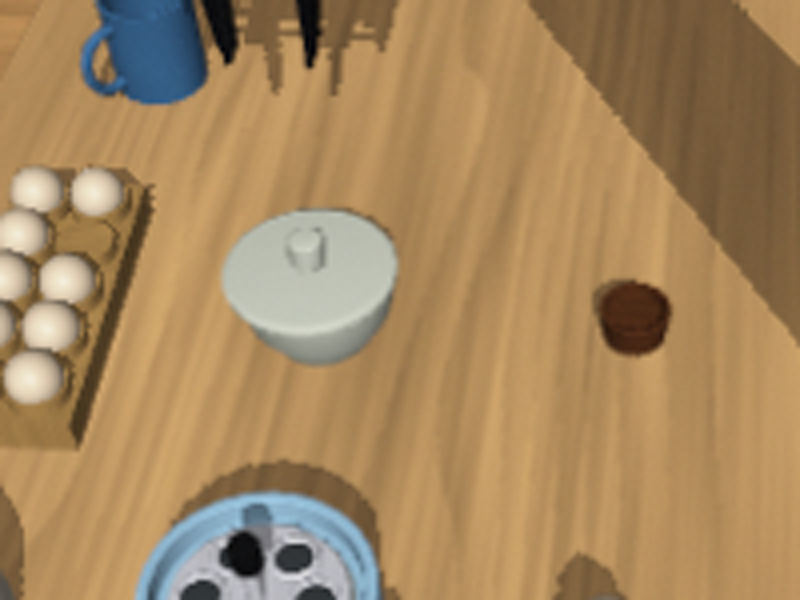

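Lid is level and centred on the bowl. Next, the turntable view.

```bash
python3 -m handwheel '[[[0,45,-18,-10,0,0,0],[0,90,-36,-20,0,0,0],[0,135,-54,-30,0,0,0],[0,180,-72,-40,0,0,0],[0,225,-90,-50,0,0,0],[0,270,-108,-60,0,0,0],[0,315,-126,-70,0,0,0],[0,360,-144,-80,0,0,0],[0,405,-163,-90,0,0,0],[0,450,-180,-99,0,0,0],[0,460,-185,-99,0,0,0],[0,460,-185,-99,0,0,0],[0,460,-185,-99,0,0,0]]]' 25
python3 - <<'E'
from obj import *
c=cam("wrist"); cv2.imwrite("pics/w22.png",c["img"])
E
```

```text
clock: 23.6
tcp_pos: [0.4649, 0.3293, 0.3489]
eef_rot: [-179.9, 0.1, 90.0]
force: [0.1, -0.4, 0.2]
opening: 0.0953
```

View pics/w22.png

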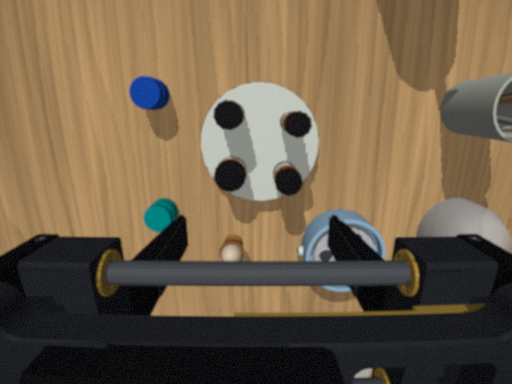

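Run:
```python
from obj import *
c=cam("wrist"); k=5;x0,y0,x1,y1=190,75,330,205
im=cv2.resize(c["img"][y0:y1,x0:x1],None,fx=k,fy=k,interpolation=cv2.INTER_CUBIC)
P={"turn":(260,142),"tall":(298,123.5),"short":(230.5,174),"ma":(289,181),"mb":(229,114.5)}
for n,p in P.items():
    w=px(c,*p,O[n][0]); print(n,w.round(4)); circ(c,w[0],w[1],O[n][0],O[n][1],(0,0,255),im,k,(x0,y0))
    if n!="turn": circ(c,w[0],w[1],.03,O[n][1],(0,255,0),im,k,(x0,y0))
cv2.imwrite("pics/w23.png",im)
```

```text
turn [0.4708 0.355  0.03  ]
tall [0.5211 0.3912 0.14  ]
short [0.4222 0.3083 0.08  ]
ma [0.5153 0.3027 0.105 ]
mb [0.4249 0.4028 0.105 ]
```

View pics/w23.png

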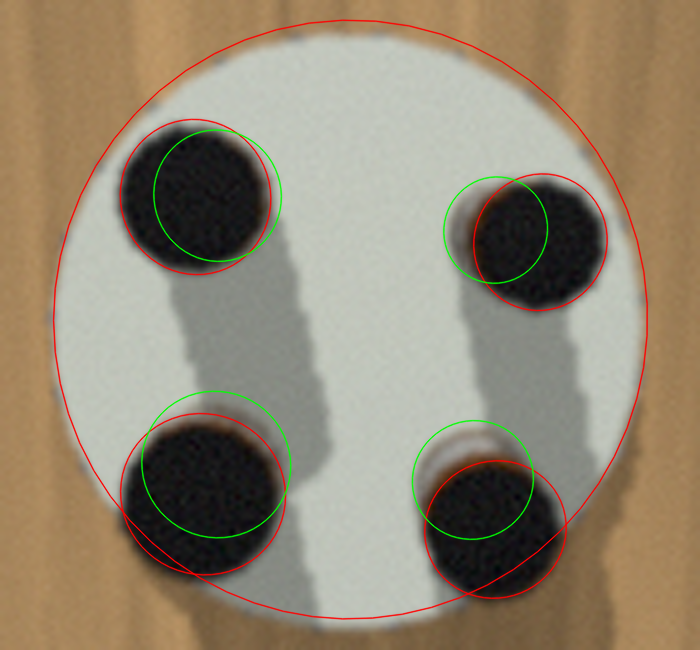

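Order: short jar first, so the tall jar does not stand in the gripper body's way, then the tall one.

```bash
python3 -c "
from h import *
go(.4225,.308,.17,42)"
```

```text
shift [-20.6 -42.7 179.3] rot [-0.     0.001  0.837] rows>=5.6 t=23.7
```

```bash
python3 -m handwheel '[[[0,-4,-8,30,0,0,0.15],[0,-8,-16,60,0,0,0.29],[0,-12,-24,90,0,0,0.43],[0,-16,-32,120,0,0,0.57],[0,-20,-42,150,0,0,0.7],[0,-21,-43,179,0,0,0.837],[0,-21,-43,179,0,0,0.837],[0,-21,-43,179,0,0,0.837],[0,-21,-43,179,0,0,0.837],[0,-21,-43,179,0,0,0.837]]]' 25
python3 - <<'E'
from obj import *
c=cam("wrist"); cv2.imwrite("pics/w24.png",c["img"]); 
k=2.4;x0,y0,x1,y1=90,0,420,250
im=cv2.resize(c["img"][y0:y1,x0:x1],None,fx=k,fy=k,interpolation=cv2.INTER_CUBIC)
circ(c,.4222,.3083,.08,.027,(0,0,255),im,k,(x0,y0))
circ(c,.4222,.3083,.03,.027,(0,255,0),im,k,(x0,y0))
circ(c,.471,.3505,.03,.105,(0,255,0),im,k,(x0,y0))
cv2.imwrite("pics/w25.png",im)
go(.4225,.308,.04,42)
E
```

```text
clock: 24.7
tcp_pos: [0.4229, 0.3078, 0.1717]
eef_rot: [180.0, -0.1, 42.1]
force: [-0.1, 0.2, -0.9]
opening: 0.0952
shift [-1.000e-01 -4.000e-01  1.315e+02] rot [ 0.001 -0.001  0.001] rows>=2.6 t=24.8
```

View pics/w25.png

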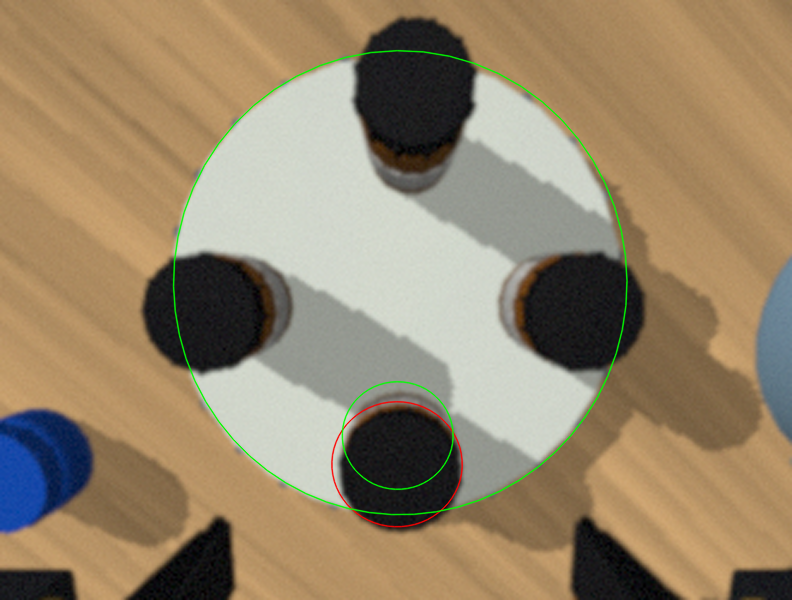

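Wide low jar at crop (400,465) matches the prediction. Mid jars (210,310) and (580,310) are clear of the finger paths. Descending.

```bash
python3 -m handwheel '[[[0,-1,0,30,0,0,0],[0,-1,0,60,0,0,0],[0,-1,0,90,0,0,0],[0,-1,0,110,0,0,0],[0,-1,0,125,0,0,0],[0,-1,0,131,0,0,0],[0,-1,0,131,0,0,0],[0,-1,0,131,0,0,0]]]' 25
python3 -m handwheel '[[[1,0,0,0,0,0,0],[1,0,0,0,0,0,0],[1,0,0,0,0,0,0],[1,0,0,0,0,0,0],[1,0,0,0,0,0,0],[1,0,0,0,0,0,0],[1,0,0,0,0,0,0],[1,0,0,0,0,0,0],[1,0,0,0,0,0,0]]]' 25
python3 - <<'E'
from obj import *
c=cam("wrist"); cv2.imwrite("pics/w26.png",c["img"])
E
```

```text
clock: 25.55
tcp_pos: [0.4225, 0.3074, 0.0413]
eef_rot: [179.9, -0.1, 42.1]
force: [0.3, 0.6, -0.4]
opening: 0.0954
clock: 26.45
tcp_pos: [0.4225, 0.3074, 0.0413]
eef_rot: [179.9, -0.1, 42.1]
force: [-1.1, -0.4, 0.9]
opening: 0.0534
```

View pics/w26.png

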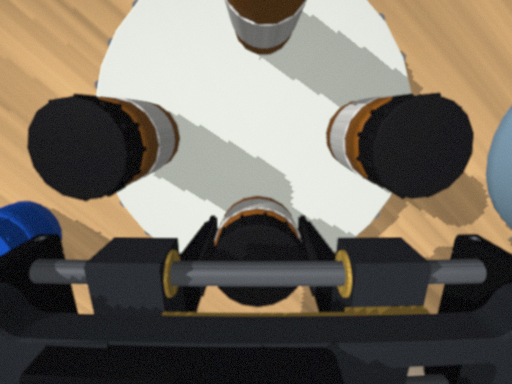

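```bash
python3 -m handwheel '[[[1,0,0,-10,0,0,0],[1,0,0,-40,0,0,0],[1,0,0,-80,0,0,0],[1,0,0,-125,0,0,0],[1,0,0,-170,0,0,0],[1,0,0,-200,0,0,0],[1,0,0,-200,0,0,0],[1,0,0,-200,0,0,0]]]' 25
python3 - <<'E'
from obj import *
go(.5645,.0037,.24,90)
c=cam("wrist"); cv2.imwrite("pics/w27.png",c["img"])
E
```

```text
clock: 27.3
tcp_pos: [0.4218, 0.3071, 0.2417]
eef_rot: [179.9, -0.2, 42.1]
force: [0.3, 0.5, -1.9]
opening: 0.0535
shift [-97.4 320.8   1.8] rot [ 0.002 -0.002 -0.837] rows>=6.7 t=27.3
```

View pics/w27.png

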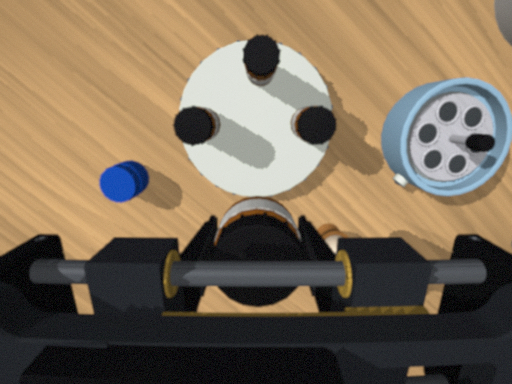

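```bash
python3 -m handwheel '[[[1,-12,40,1,0,0,-0.1],[1,-24,80,1,0,0,-0.21],[1,-36,120,1,0,0,-0.32],[1,-48,160,1,0,0,-0.42],[1,-60,200,2,0,0,-0.53],[1,-73,240,2,0,0,-0.63],[1,-85,280,2,0,0,-0.74],[1,-97,321,2,0,0,-0.837],[1,-97,321,2,0,0,-0.837],[1,-97,321,2,0,0,-0.837],[1,-97,321,2,0,0,-0.837]]]' 25
python3 - <<'E'
from obj import *
go(.5645,.0037,.0125,90)
c=cam("wrist"); cv2.imwrite("pics/w28.png",c["img"])
t=c["s"]["tcp_pos"]; k=3;x0,y0,x1,y1=130,150,390,320
im=cv2.resize(c["img"][y0:y1,x0:x1],None,fx=k,fy=k,interpolation=cv2.INTER_CUBIC)
circ(c,t[0],t[1],t[2]-.0113+.05,.027,(0,0,255),im,k,(x0,y0))
circ(c,t[0],t[1],t[2]-.0113,.027,(0,255,0),im,k,(x0,y0))
cv2.imwrite("pics/w28.png",im)
E
```

```text
clock: 28.45
tcp_pos: [0.5639, 0.0044, 0.2379]
eef_rot: [-179.9, -0.0, 90.0]
force: [0.7, -0.4, -0.8]
opening: 0.0531
shift [ -0.7   0.9 225.4] rot [-0.001 -0.    -0.   ] rows>=4.5 t=28.4
```

View pics/w28.png

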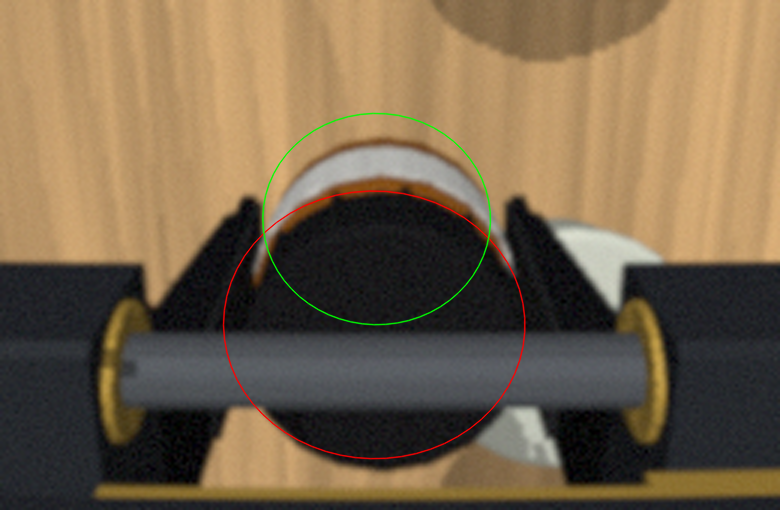

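```bash
python3 -m handwheel '[[[1,0,1,40,0,0,0],[1,0,1,85,0,0,0],[1,0,1,130,0,0,0],[1,0,1,170,0,0,0],[1,0,1,200,0,0,0],[1,0,1,215,0,0,0],[1,0,1,222,0,0,0],[1,0,1,224,0,0,0],[1,0,1,224,0,0,0],[1,0,1,224,0,0,0]]]' 25
```

```text
clock: 29.5
tcp_pos: [0.5654, 0.0048, 0.0152]
eef_rot: [179.9, -0.0, 90.1]
force: [0.2, 0.8, -2.0]
opening: 0.0534
```

```bash
python3 -m handwheel '[[[1,0,0,3,0,0,0],[1,0,0,3,0,0,0],[1,0,0,3,0,0,0]]]' 25
```

```text
clock: 29.8
tcp_pos: [0.5654, 0.0048, 0.0125]
eef_rot: [179.9, 0.0, 90.1]
force: [0.3, 0.0, -1.2]
opening: 0.0536
```

```bash
python3 -m handwheel '[[[1,0,0,2,0,0,0],[1,0,0,2,0,0,0],[1,0,0,2,0,0,0]]]' 25
```

```text
clock: 30.1
tcp_pos: [0.5656, 0.0047, 0.0113]
eef_rot: [179.9, 0.0, 90.0]
force: [-1.6, 0.0, 9.2]
opening: 0.0532
```

Contact. Releasing and rising.

```bash
python3 -m handwheel '[[[0,0,0,0,0,0,0],[0,0,0,0,0,0,0],[0,0,0,0,0,0,0],[0,0,0,0,0,0,0],[0,0,0,0,0,0,0],[0,0,0,-20,0,0,0],[0,0,0,-60,0,0,0],[0,0,0,-110,0,0,0],[0,0,0,-160,0,0,0],[0,0,0,-210,0,0,0],[0,0,0,-260,0,0,0],[0,0,0,-260,0,0,0],[0,0,0,-260,0,0,0]]]' 25
python3 - <<'E'
from obj import *
c=cam("wrist"); cv2.imwrite("pics/w29.png",c["img"]); 
k=2.4;x0,y0,x1,y1=90,0,420,250
im=cv2.resize(c["img"][y0:y1,x0:x1],None,fx=k,fy=k,interpolation=cv2.INTER_CUBIC)
circ(c,.5655,.003,.05,.027,(0,0,255),im,k,(x0,y0))
circ(c,.6285,.149,.07,.075,(0,0,255),im,k,(x0,y0))
circ(c,.6393,.0095,.0,.018,(0,255,0),im,k,(x0,y0))
cv2.imwrite("pics/w29.png",im)
go(.5205,.390,.25,130); go(.5205,.390,.25,40)
E
```

```text
clock: 31.4
tcp_pos: [0.565, 0.0048, 0.2719]
eef_rot: [179.8, 0.0, 90.0]
force: [0.3, -0.2, -0.3]
opening: 0.095
shift [385.3 -43.8  20.4] rot [ 0.001  0.001 -0.697] rows>=7.8 t=31.4
shift [385.3 -43.8  20.4] rot [ 0.001 -0.001  0.873] rows>=7.8 t=31.4
```

View pics/w29.png

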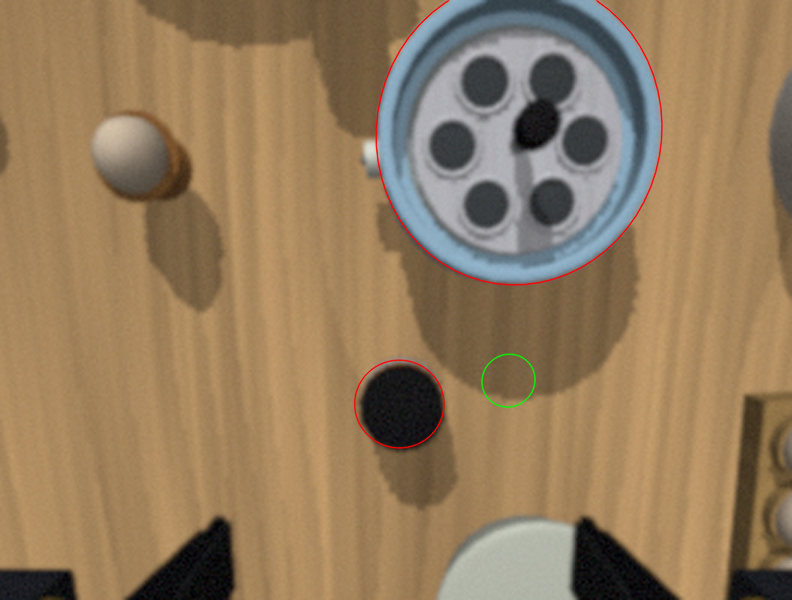

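```bash
python3 -m handwheel '[[[0.3,40,-5,2,0,0,0.1],[0.3,80,-9,4,0,0,0.2],[0.3,120,-14,6,0,0,0.3],[0.3,160,-18,8,0,0,0.4],[0.3,200,-23,10,0,0,0.5],[0.3,240,-28,12,0,0,0.6],[0.3,280,-32,14,0,0,0.7],[0.3,320,-37,16,0,0,0.8],[0.3,360,-41,20,0,0,0.873],[0.3,385,-44,20,0,0,0.873],[0.3,385,-44,20,0,0,0.873],[0.3,385,-44,20,0,0,0.873]]]' 25
python3 - <<'E'
from obj import *
c=cam("wrist"); cv2.imwrite("pics/w30.png",c["img"]); 
k=2.4;x0,y0,x1,y1=90,50,420,250
im=cv2.resize(c["img"][y0:y1,x0:x1],None,fx=k,fy=k,interpolation=cv2.INTER_CUBIC)
circ(c,.5205,.390,.14,.018,(0,0,255),im,k,(x0,y0))
circ(c,.5205,.390,.03,.018,(0,255,0),im,k,(x0,y0))
circ(c,.471,.3505,.03,.105,(0,255,0),im,k,(x0,y0))
cv2.imwrite("pics/w30.png",im)
go(.5205,.390,.099,40)
E
```

```text
clock: 32.65
tcp_pos: [0.5197, 0.3895, 0.2484]
eef_rot: [180.0, 0.1, 40.1]
force: [-0.3, -0.4, -0.3]
opening: 0.0665
shift [  1.2  -0.6 149.9] rot [0.001 0.002 0.001] rows>=3.0 t=32.7
```

View pics/w30.png

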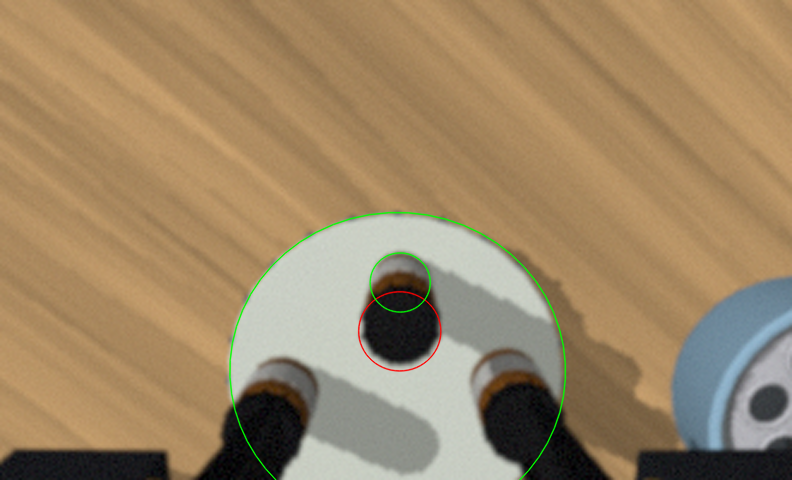

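```bash
python3 -m handwheel '[[[0.3,2,-1,35,0,0,0],[0.3,2,-1,70,0,0,0],[0.3,2,-1,100,0,0,0],[0.3,2,-1,125,0,0,0],[0.3,2,-1,143,0,0,0],[0.3,2,-1,150,0,0,0],[0.3,2,-1,150,0,0,0],[1,2,-1,150,0,0,0],[1,2,-1,150,0,0,0],[1,2,-1,150,0,0,0],[1,2,-1,150,0,0,0],[1,2,-1,150,0,0,0],[1,2,-1,150,0,0,0],[1,2,-1,150,0,0,0],[1,2,-1,150,0,0,0],[1,2,-1,150,0,0,0]]]' 25
```

```text
clock: 34.3
tcp_pos: [0.521, 0.391, 0.0993]
eef_rot: [180.0, 0.0, 40.0]
force: [-0.8, 1.0, 6.0]
opening: 0.0352
```

Gripped (35 mm). Lifting.

```bash
python3 -m handwheel '[[[1,0,0,-10,0,0,0],[1,0,0,-40,0,0,0],[1,0,0,-80,0,0,0],[1,0,0,-125,0,0,0],[1,0,0,-170,0,0,0],[1,0,0,-180,0,0,0],[1,0,0,-180,0,0,0]]]' 25
python3 - <<'E'
from obj import *
c=cam("wrist"); cv2.imwrite("pics/w31.png",c["img"])
go(.6393,.0095,.27,90)
E
```

```text
clock: 35.0
tcp_pos: [0.5212, 0.3912, 0.281]
eef_rot: [179.9, -0.1, 40.0]
force: [-0.3, -0.5, -2.5]
opening: 0.0354
shift [-154.5  368.3    9.4] rot [ 0.     0.002 -0.872] rows>=8.0 t=35.0
```

View pics/w31.png

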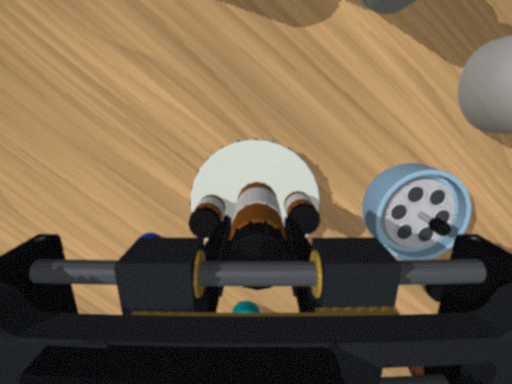

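```bash
python3 -m handwheel '[[[1,-16,38,1,0,0,-0.1],[1,-32,76,2,0,0,-0.2],[1,-48,114,3,0,0,-0.3],[1,-64,152,4,0,0,-0.4],[1,-80,190,5,0,0,-0.5],[1,-95,228,6,0,0,-0.6],[1,-111,266,7,0,0,-0.69],[1,-128,304,8,0,0,-0.78],[1,-144,342,9,0,0,-0.872],[1,-154,368,9,0,0,-0.872],[1,-154,368,9,0,0,-0.872],[1,-154,368,9,0,0,-0.872]]]' 25
python3 - <<'E'
from obj import *
go(.6393,.0095,.0713,90)
c=cam("wrist"); t=c["s"]["tcp_pos"]; k=2.4;x0,y0,x1,y1=90,80,420,320
im=cv2.resize(c["img"][y0:y1,x0:x1],None,fx=k,fy=k,interpolation=cv2.INTER_CUBIC)
circ(c,t[0],t[1],t[2]-.0693+.11,.018,(0,0,255),im,k,(x0,y0))
circ(c,t[0],t[1],t[2]-.0693,.018,(0,255,0),im,k,(x0,y0))
cv2.imwrite("pics/w32.png",im)
E
```

```text
clock: 36.25
tcp_pos: [0.6389, 0.0099, 0.2681]
eef_rot: [-179.8, 0.0, 89.9]
force: [0.7, -0.0, -2.4]
opening: 0.0352
shift [ -0.2   1.2 196.8] rot [-0.004  0.001 -0.001] rows>=3.9 t=36.2
```

View pics/w32.png

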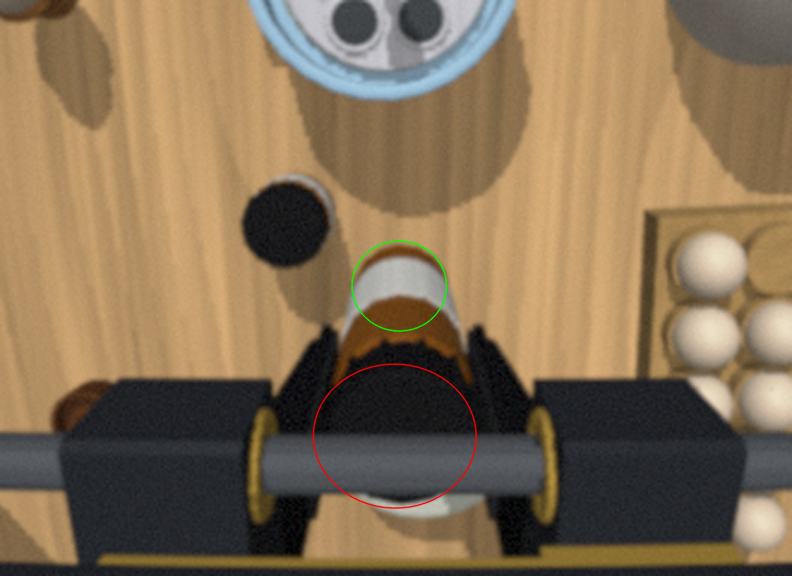

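```bash
python3 -m handwheel '[[[1,0,1,40,-0.003,0,0],[1,0,1,80,-0.003,0,0],[1,0,1,120,-0.003,0,0],[1,0,1,150,-0.003,0,0],[1,0,1,175,-0.003,0,0],[1,0,1,190,-0.003,0,0],[1,0,1,195,-0.003,0,0],[1,0,1,195,-0.003,0,0],[1,0,1,195,-0.003,0,0]]]' 25
```

```text
clock: 37.2
tcp_pos: [0.6397, 0.0107, 0.0748]
eef_rot: [179.9, 0.1, 90.0]
force: [-0.3, 0.8, -0.7]
opening: 0.035
```

```bash
python3 -m handwheel '[[[1,-1,0,3,0,0,0],[1,-1,0,5,0,0,0],[1,-1,0,5,0,0,0],[1,-1,0,5,0,0,0]]]' 25
```

```text
clock: 37.6
tcp_pos: [0.6398, 0.0096, 0.07]
eef_rot: [179.9, 0.1, 90.0]
force: [0.2, -0.9, -2.3]
opening: 0.0353
```

```bash
python3 -m handwheel '[[[1,0,0,2,0,0,0],[1,0,0,2,0,0,0],[1,0,0,2,0,0,0]]]' 25
```

```text
clock: 37.9
tcp_pos: [0.64, 0.0096, 0.0693]
eef_rot: [179.8, 0.1, 90.0]
force: [-3.1, -0.4, 10.5]
opening: 0.0354
```

Contact. Opening, then rising and backing off to look.

```bash
python3 -m handwheel '[[[0.4,0,0,0,0,0,0],[0.4,0,0,0,0,0,0],[0.4,0,0,0,0,0,0],[0.4,0,0,0,0,0,0],[0.4,0,0,0,0,0,0],[0.4,0,0,-20,0,0,0],[0.4,0,0,-60,0,0,0],[0.4,0,0,-110,0,0,0],[0.4,0,0,-160,0,0,0],[0.4,0,0,-210,0,0,0],[0.4,-30,0,-250,0,0,0],[0.4,-70,20,-280,0,0,0],[0.4,-70,20,-280,0,0,0],[0.4,-70,20,-280,0,0,0]]]' 25
python3 - <<'E'
from obj import *
c=cam("wrist"); k=2.4;x0,y0,x1,y1=90,0,420,250
im=cv2.resize(c["img"][y0:y1,x0:x1],None,fx=k,fy=k,interpolation=cv2.INTER_CUBIC)
for x,y,z,rr in((.6393,.0095,.11,.018),(.6393,.0095,0,.018),(.566,.003,.05,.027),(.6285,.149,.07,.075),(.65,-.13,.067,.064)): circ(c,x,y,z,rr,(0,0,255),im,k,(x0,y0))
cv2.imwrite("pics/w33.png",im)
c=cam("side"); crop(c,120,70,320,370,2,"pics/s7.png")
c=cam("top");crop(c,90,95,410,285,2.5,"pics/t7.png")
E
```

```text
clock: 39.3
tcp_pos: [0.6594, -0.0609, 0.3494]
eef_rot: [179.8, 0.1, 89.9]
force: [0.2, 0.7, -0.3]
opening: 0.057
```

View pics/w33.png

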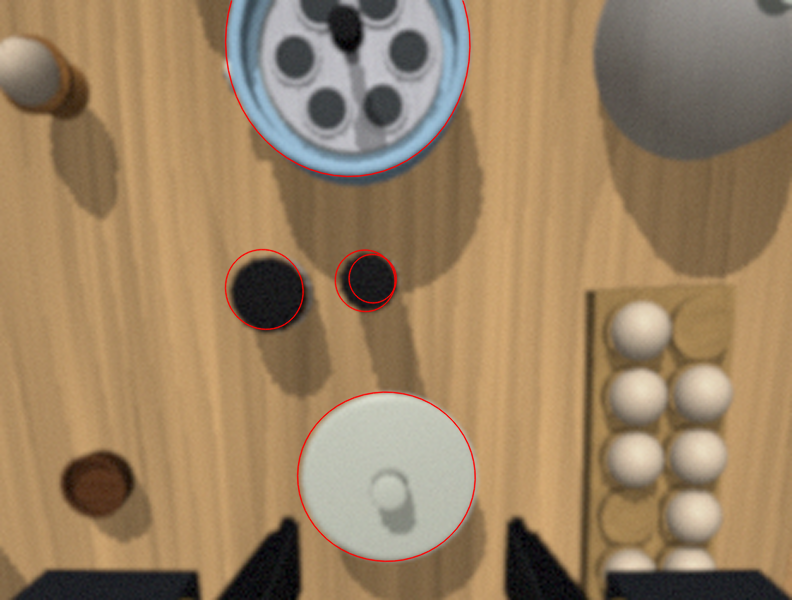

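View pics/s7.png

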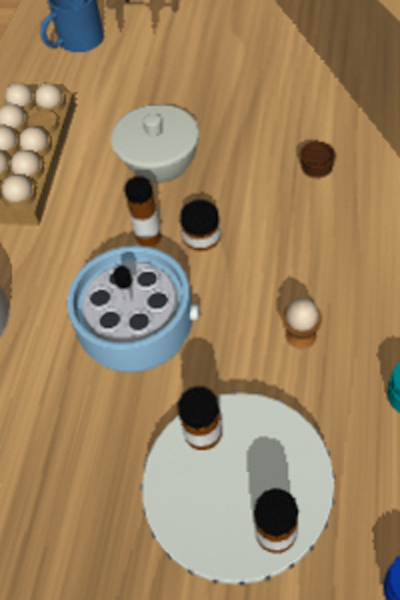

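View pics/t7.png

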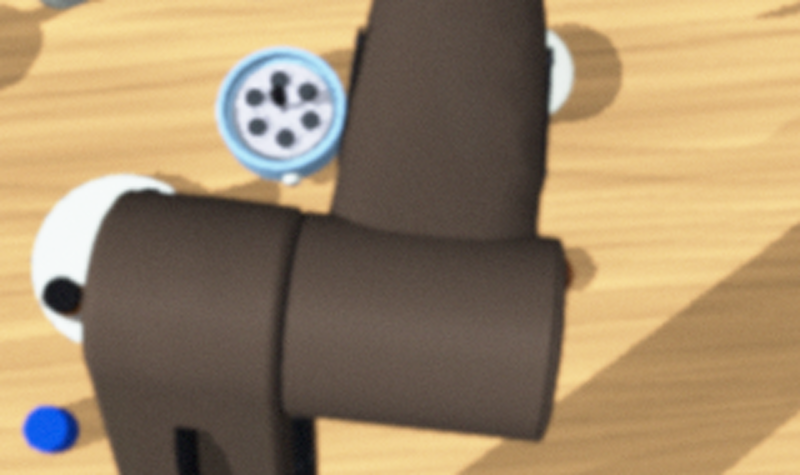

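```bash
python3 -c "
from station import r
s=r.sense();print(s['force'],s['qd'].round(2))
print(r.finish_job())"
```

```text
[-0.44099364  1.19949412 -0.25841798] [ 0.4  -0.15 -0.09 -0.09  0.18 -0.24]
the job is handed in; nothing more can be done
None
```

The egg corner is set and handed in at about 39 s of the 120 s. No verdict came back, so the results below are my own camera checks.

- **Rack:** seated flat in the cooker, concentric within about 2 mm.
- **Lid:** level on the bowl, outline matching within 1–2 mm.
- **Tall jar:** upright at about (0.639, 0.010), within 2–3 mm of the midpoint.
- **Short jar:** upright about 74 mm in front of the tall one, so roughly 29 mm clear between them.
- **Left alone:** both mid jars still stand on the turntable, and I never touched the egg cup or the look-alike jars.

Failures and disagreements:
- The first grip on the rack closed on air because I lifted before the slow fingers had shut. It moved the rack by 2–3 mm at most, and the second try held.
- The top and side cameras disagreed by about 12 mm on the jars. I used the wrist camera instead, whose views agreed with each other and gave 280 mm between cooker and bowl.
- The cooker's dial gave an inconsistent angle (about 1 to 6°), so I took its orientation from the cooker-to-bowl line.
- In the final top view the arm hid the row and most of the turntable, so the last check rests on the wrist and side pictures.

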